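# Unstack the washing things into their dishes

## Robot

A 7-joint arm with a two-finger parallel gripper is mounted at the origin on the work surface. World frame = base frame: x ahead of the robot, y to its left, z up, the work surface at z = 0. Lengths are in m, angles in rad, forces in N, time in s.
With the tool pointing down it reaches from about 0.425 to 0.925 m from the base axis. Payload 6.8 kg.
Tool frame: the origin (TCP) lies on the centre line of the jaws, within the pads' length; the fingertips stand 19 mm ahead of it and the grasp point (between the pads) is the TCP (r.tip_extent is the y of the fingertips in the tool frame, in m); y points along the fingers, z is the direction in which the jaws open and shut, and the axes are right-handed (so a half turn about y gives the same grasp; the last joint's range is limited). The gripper opens to 85 mm and grips with 20 to 120 N. Pads are 22 mm wide; open, the fingers measure 114 mm over their backs; the gripper's body (76 mm by 85 mm) begins 54 mm behind the grasp point. The pads swing forward as they close: fully open they stand 13 mm farther back than shut.
Start: joints at [1.148, 0.477, 0.022, 1.555, -0.011, 1.109, -0.083], TCP at [0.209, -0.642, 0.25] pointing down, gripper open.
Joint ranges: [-2.96, 2.96], [-0.34, 2.1], [-1.41, 1.46], [0.24, 2.44], [-1.37, 4.51], [0.17, 1.92], [-2.96, 2.96]. Speed limits (rad/s): [2.39, 2.39, 3.14, 3.14, 3.14, 3.14, 3.14].

## Interface

Orientations are given as a rotation vector (axis times angle).
In Python, from bench import r gives the robot as it stands. The module is installed in compiled form; this text tells all that it offers.
- The arm moves only by the tool jog_arm, never from a script. Its argument "motion" is a list of rows, each a list of 3 entries, a list of its own where there are three numbers: the opening, from 0 (shut) to 1 (fully open), then the shift along the tool's x, y, z in m, then the turn, a rotation vector about the tool's x, y, z in degrees. A call has 1 to 10 rows; each row shifts and turns the commanded pose from where the row before left it, along the tool's axes as they then stand; what a row does not reach is not made up. A row lasts 1/12 s, in which the tool goes at most 41.7 mm and 7.16 degrees, less where a joint would pass 70% of its speed; a pose out of reach is approached as far as the arm can. A call with a gripper value outside its range is refused whole. The fingers move at their own pace and stop on an object; "force" is the grip in N (left out, the last holds). Time passes only in rows, so rows that do not move let the fingers close. It gives the time, the measured TCP pose, the force and the opening at its end, in the units of the state.
- r.get_obs(): the state, without advancing time (a new reading comes with each control period).
- r.grab_frame(name): name is "side" or "top"; returns a dict with "image" (384x512x3 uint8, red, green, blue), "range_z" (384x512 float32, m along the optical axis (not along the pixel's ray), 0 where there is no reading), "fx", "fy", "cx", "cy" (pixels), "k1" (the pictures are not rectified: a ray, as slopes to the right and down, at radius r is drawn at 1 + k1 r^2 times it, then the intrinsics apply), "xyz" and "orientation" of the camera in the world. Camera axes: x right, y down, z forward; pixel columns grow to the right and rows downward; lengths in m; the calibration is good to about 2 mm. A picture is of the moment at which its call begins.
- r.hand_in(): hands the job in, once; it reports no verdict.
The state is a dict: "clock": time; "joints": joint angles; "qvel": joint speeds; "tau": joint torques, N m; "tcp_pos": TCP position; "orientation": TCP orientation; "contact_force": force on the tool from outside, world axes, zero at the start; "moment": the same for the moment, N m; "grip_width": finger opening in m.
Only numpy, scipy, OpenCV 4.12 (cv2) and the standard library are available. Lean on these libraries where they do the work, as an engineer would, in place of code of your own. Each camera call takes 0.05 s, during which the arm holds its last target.

## Task

Take the stack on the tile shelf apart from the top down, one thing at a time, and put each thing straight into the wooden dish that matches its shape and size: the cream jar in the small round dish, the travel case in the wide round one, the nail brush in the short rectangular one and last the soap tray in the long rectangular one. Set each down gently, upright and flat inside the rim in the middle of its dish, do not drop it, and leave the perfume bottle and the hairbrush where they are.

Things in the scene. Friction and masses are not known exactly. Their poses are not given: they have to be found in the camera images.
- cream_jar: Small round jar, white ceramic with a steel lid, top of the stack: 32 mm diameter, 28 mm high, 60 g. Origin: centre of its underside, z up.
- travel_case: Closed round grey silicone travel case, second in the stack, standing on the nail brush: 54 mm diameter, 26 mm high, flat lid, with a small clip tab standing out 2 mm at one side (its +x), it yields, so grip the case from any side; 50 g. Origin: centre of its underside, z up.
- nail_brush: Oblong wooden nail brush, third in the stack, bristles down inside the rim of the soap tray: 96 mm long (x), 48 mm wide (y), 28 mm high in all; the lower 12 mm are stiff cream bristles (88 x 40 mm), the upper 16 mm the wooden back; 70 g. Origin: centre of its underside, z up.
- soap_tray: White ceramic soap tray, bottom of the stack, standing on the tile: 128 mm long (x), 66 mm wide (y), 20 mm high over its rim; its rim is 4 mm thick and its inner floor (where the brush rests) 14 mm above its underside; 200 g. Origin: centre of its underside, z up.
- small_round_dish: Smaller of the two round light-wood dishes, the cream jar's place: 58 mm outside, 50 mm inside diameter; inner floor 3 mm and rim top 7 mm above the tile; fixed. Origin: centre of its underside, z up.
- wide_round_dish: Larger of the two round light-wood dishes, the travel case's place: 84 mm outside, 76 mm inside diameter; inner floor 3 mm and rim top 7 mm above the tile; fixed. Origin: centre of its underside, z up.
- short_dish: Shorter of the two rectangular light-wood dishes, the nail brush's place: 124 x 76 mm outside, 116 (x) x 68 (y) mm inside; inner floor 3 mm and rim top 7 mm above the tile; fixed. Origin: centre of its underside, z up.
- long_dish: Longer of the two rectangular light-wood dishes, the soap tray's place: 156 x 94 mm outside, 148 (x) x 86 (y) mm inside; inner floor 3 mm and rim top 7 mm above the tile; fixed. Origin: centre of its underside, z up.
- perfume_bottle: Bystander: amber glass perfume bottle, 34 x 50 mm, 90 mm high with its black cap, standing loose. Origin: centre of its underside, z up.
- hairbrush: Bystander: dark wooden hairbrush lying loose, bristles up, about 206 mm long (x, head towards +x), 72 mm wide, 34 mm high. Origin: on its underside, on the middle line, 55 mm from the end of the handle, z up.
Mind the look-alikes: they are no part of the job. What is shaped like the short_dish but black is not meant. What is meant by the travel_case is not yellow, and is the larger of those in its own colour.

How it is judged:
By the outcome, as a careful person would: the job done as asked, in the order asked, and still so for the second after the job is handed in, with the robot touching nothing.
It also fails if it takes over 128 s, if anything falls off the work surface, if the arm or the gripper's body presses on something with over 40 N, if the wrist force passes 120 N, or if a joint passes its speed limit or range.

## Working session

There is one attempt and no reset: what is moved stays moved. The work goes in short steps, Python scripts to look and compute and a tool call to move; the robot and the scene stay as the last step left them, time stands still between calls to the robot, and variables do not carry over. Pictures are saved under pics/ and viewed, and the job is handed in when it is done.

Besides the shell and the picture viewer there is one more tool, called as a command line: name --argument value ..., lists and objects as JSON in quotes. jog_arm: Moves the arm, as the interface text tells. Its arguments: {"type":"object","properties":{"motion":{"type":"array","items":{"type":"array"}},"force":{"type":"number"}},"required":["motion"]}

```bash
mkdir -p pics
cat > h.py <<'E'
import numpy as np,cv2
from bench import r
from scipy.spatial.transform import Rotation as R
def cam(n,save=None):
    f=r.grab_frame(n)
    np.savez(f'{n}.npz',**{k:np.array(v) for k,v in f.items()})
    if save: cv2.imwrite('pics/'+save,f['image'][:,:,::-1])
    return f
def pts(f):
    h,w=f['range_z'].shape
    u,v=np.meshgrid(np.arange(w),np.arange(h))
    xd=(u-f['cx'])/f['fx'];yd=(v-f['cy'])/f['fy']
    x,y=xd.copy(),yd.copy()
    for _ in range(20):
        s=1+f['k1']*(x*x+y*y); x=xd/s;y=yd/s
    z=f['range_z']
    P=np.stack([x*z,y*z,z],-1)
    o=np.array(f['orientation'])
    M=R.from_rotvec(o).as_matrix() if o.shape==(3,) else o
    W=P@M.T+np.array(f['xyz']); W[z==0]=np.nan
    return W
E
python3 - <<'E'
from h import *
o=r.get_obs(); print(o, r.tip_extent)
for n in('top','side'):
    f=cam(n,n+'0.png'); print(n,f['xyz'],f['orientation'],f['fx'],f['cx'],f['cy'],f['k1'])
E
```

```text
{'clock': 0.0, 'joints': array([ 1.1478953 ,  0.47781263,  0.02233055,  1.55643719, -0.0115143 ,
        1.10929391, -0.08310312]), 'qvel': array([-7.26328628e-05, -4.67014218e-04, -3.65542420e-04,  1.18982141e-03,
        7.12525655e-04,  6.79979681e-04, -7.36341219e-04]), 'tau': array([-4.97675937e-04, -5.96438026e+01,  1.60768960e+00, -2.81189364e+01,
        1.24645833e-02,  9.53784096e-03,  1.07227901e-06]), 'tcp_pos': array([ 0.20882615, -0.64130674,  0.24932312]), 'orientation': array([-0.32606308,  2.05349149, -2.04979755]), 'contact_force': array([-0.01546251, -0.29518533, -0.76834736]), 'moment': array([-0.03761846,  0.00849481,  0.03153111]), 'grip_width': 0.0853199284672584} 0.019
top [0.20851619 0.01131681 1.4618099 ] [-2.14312006  2.14717739 -0.19229708] 489.5310659962553 257.0237175715775 193.60435063749378 -0.20738068593468692
side [0.05023203 0.82630302 0.88273962] [-0.65542834  2.63640469 -1.18631177] 419.66840380523263 252.99719474253936 189.45330424749807 -0.1498364300578687
```

View pics/top0.png

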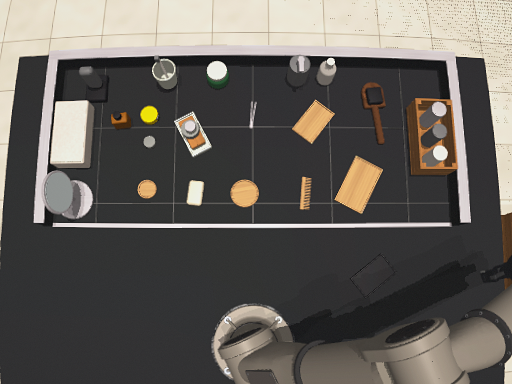

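View pics/side0.png

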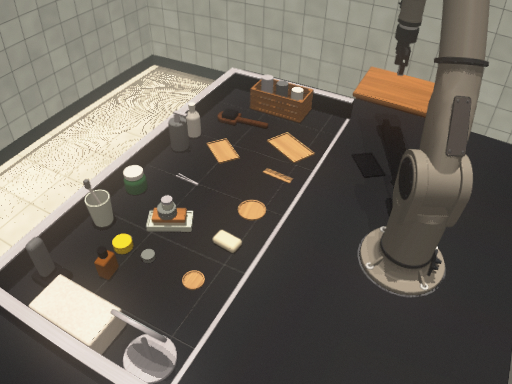

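Run:
```python
from h import *
f=dict(np.load('top.npz')); W=pts(f)
cv2.imwrite('pics/top_big.png',cv2.resize(f['image'][:,:,::-1],(800,600),interpolation=cv2.INTER_CUBIC))
o=r.get_obs();print(R.from_rotvec(o['orientation']).as_matrix().round(3))
print(W[::48,::64].round(3))
```

```text
[[-0.951 -0.001  0.31 ]
 [-0.31   0.002 -0.951]
 [ 0.    -1.    -0.002]]
[[[ 1.656e+00  1.391e+00 -7.580e-01]
  [ 1.608e+00  9.900e-01 -7.540e-01]
  [ 1.580e+00  6.340e-01 -7.490e-01]
  [ 1.566e+00  3.000e-01 -7.470e-01]
  [ 1.560e+00 -2.600e-02 -7.410e-01]
  [ 1.575e+00 -3.540e-01 -7.530e-01]
  [ 1.590e+00 -6.930e-01 -7.510e-01]
  [ 1.620e+00 -1.056e+00 -7.500e-01]]

 [[ 1.350e+00  1.328e+00 -7.570e-01]
  [ 1.318e+00  9.500e-01 -7.490e-01]
  [ 8.950e-01  3.880e-01  7.400e-02]
  [ 8.910e-01  1.860e-01  7.200e-02]
  [ 8.880e-01 -1.200e-02  7.500e-02]
  [ 8.920e-01 -2.100e-01  7.400e-02]
  [ 9.000e-01 -4.150e-01  7.300e-02]
  [ 1.329e+00 -1.015e+00 -7.520e-01]]

 [[ 1.076e+00  1.283e+00 -7.580e-01]
  [ 7.710e-01  6.150e-01 -6.000e-03]
  [ 7.620e-01  3.960e-01  1.000e-03]
  [ 7.580e-01  1.890e-01  3.000e-03]
  [ 7.600e-01 -1.200e-02 -3.000e-03]
  [ 7.600e-01 -2.150e-01  0.000e+00]
  [ 7.680e-01 -4.270e-01 -8.000e-03]
  [ 7.540e-01 -6.240e-01  4.800e-02]]

 [[ 8.180e-01  1.244e+00 -7.490e-01]
  [ 5.870e-01  5.690e-01  7.200e-02]
  [ 6.040e-01  3.880e-01 -3.000e-03]
  [ 5.910e-01  1.810e-
[... 656 characters left out ...]
0e-01 -2.030e-01  1.000e-03]
  [ 3.030e-01 -4.000e-01  0.000e+00]
  [ 3.000e-01 -6.080e-01  2.000e-03]]

 [[ 1.470e-01  7.960e-01 -5.000e-03]
  [ 1.560e-01  5.730e-01  2.000e-03]
  [ 1.610e-01  3.710e-01  3.000e-03]
  [ 1.630e-01  1.790e-01 -5.000e-03]
  [ 1.640e-01 -1.100e-02  4.000e-03]
  [ 1.620e-01 -2.010e-01  1.000e-03]
  [ 1.580e-01 -3.950e-01  3.000e-03]
  [ 1.510e-01 -6.040e-01 -3.000e-03]]

 [[-5.000e-03  7.930e-01 -1.000e-03]
  [ 9.000e-03  5.750e-01 -8.000e-03]
  [ 1.800e-02  3.700e-01  2.000e-03]
  [ 2.200e-02  1.780e-01  4.000e-03]
  [ 6.700e-02 -5.000e-03  3.480e-01]
  [ 2.100e-02 -1.990e-01  5.000e-03]
  [ 1.090e-01 -1.960e-01  7.130e-01]
  [ 1.140e-01 -2.720e-01  7.850e-01]]]
```

Run:
```python
from h import *
f=dict(np.load('top.npz'));g=dict(np.load('side.npz'))
a=f['image'][95:215,95:275,::-1];b=g['image'][180:300,80:280,::-1]
cv2.imwrite('pics/c1.png',cv2.resize(a,None,fx=4.4,fy=4.4,interpolation=cv2.INTER_CUBIC))
cv2.imwrite('pics/c2.png',cv2.resize(b,None,fx=4,fy=4,interpolation=cv2.INTER_CUBIC))
a=f['image'][75:220,285:465,::-1]
cv2.imwrite('pics/c3.png',cv2.resize(a,None,fx=4,fy=4,interpolation=cv2.INTER_CUBIC))
```

```text
(no output)
```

View pics/c1.png

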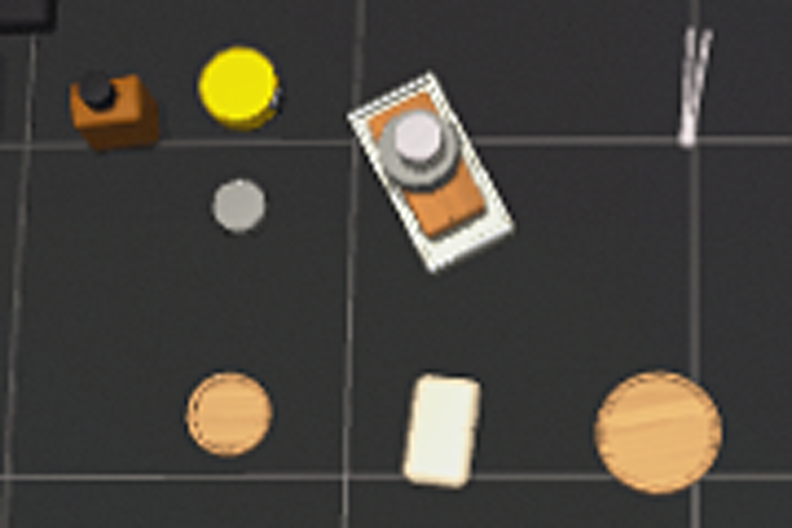

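View pics/c2.png

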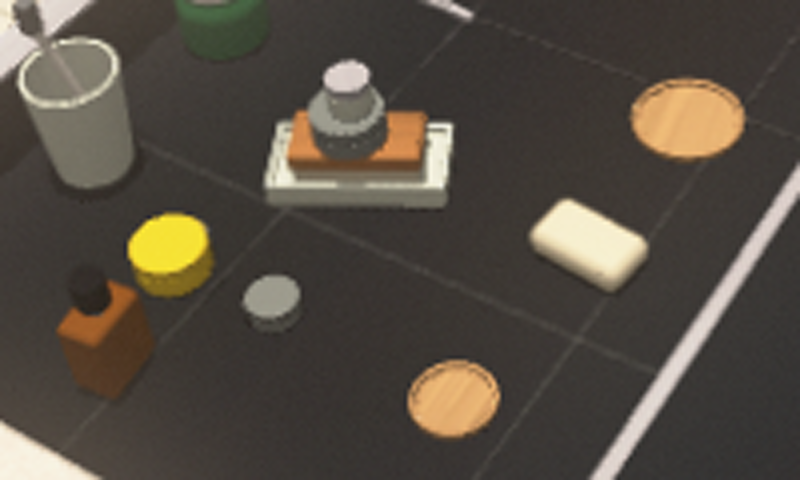

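View pics/c3.png

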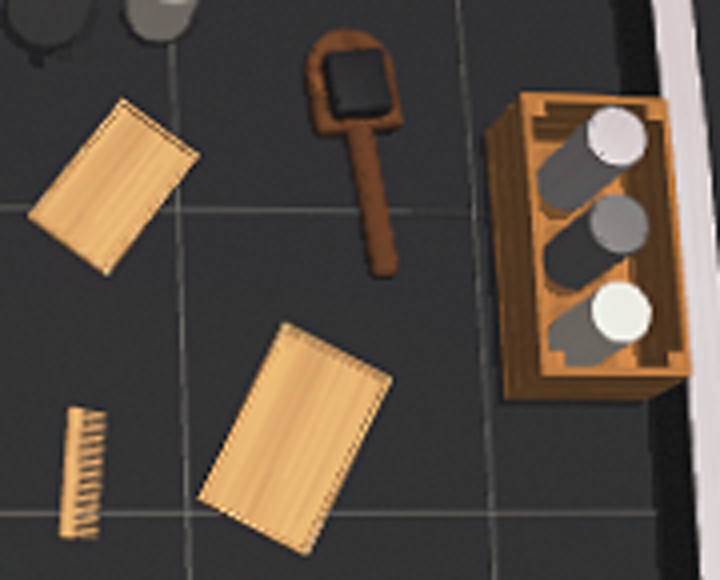

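```bash
cat >> h.py <<'E'
def rays(f,uv):
    uv=np.asarray(uv,float)
    xd=(uv[:,0]-f['cx'])/f['fx'];yd=(uv[:,1]-f['cy'])/f['fy'];x,y=xd.copy(),yd.copy()
    for _ in range(20):
        s=1+f['k1']*(x*x+y*y); x=xd/s;y=yd/s
    return np.stack([x,y,1+0*x],-1)@R.from_rotvec(f['orientation']).as_matrix().T
def onplane(f,uv,z):
    d=rays(f,uv);c=np.array(f['xyz']);t=(z-c[2])/d[:,2]
    return (c+d*t[:,None])[:,:2]
def proj(f,P):
    M=R.from_rotvec(f['orientation']).as_matrix()
    p=(np.asarray(P,float)-f['xyz'])@M; x=p[:,0]/p[:,2];y=p[:,1]/p[:,2]
    s=1+f['k1']*(x*x+y*y)
    return np.stack([x*s*f['fx']+f['cx'],y*s*f['fy']+f['cy']],-1)
def ortho(f,cx,cy,z,half=0.09,mm=0.5):
    # image: right = -y, up = +x
    n=int(2*half/mm*1000)
    i=(np.arange(n)+.5)*mm/1000-half
    X,Y=np.meshgrid(cx-i,cy-i,indexing='ij')
    uv=proj(f,np.stack([X.ravel(),Y.ravel(),0*X.ravel()+z],-1)).reshape(n,n,2).astype(np.float32)
    return cv2.remap(f['image'],uv[...,0],uv[...,1],cv2.INTER_CUBIC)
def measure(f,mask,z):
    # orthomask area centroid and min rect of mask
    cs,_=cv2.findContours(mask.astype(np.uint8),cv2.RETR_EXTERNAL,cv2.CHAIN_APPROX_NONE)
    out=[]
    for c in cs:
        if cv2.contourArea(c)<100: continue
        P=onplane(f,c[:,0,:],z)
        r_=cv2.minAreaRect((P*1000).astype(np.float32))
        out.append((c[:,0,:].mean(0),P,r_))
    return out
E
python3 - <<'E'
from h import *
for n in('top','side'):
    f=dict(np.load(n+'.npz'))
    hsv=cv2.cvtColor(f['image'],cv2.COLOR_RGB2HSV)
    m=cv2.inRange(hsv,(8,70,150),(22,200,255))
    if n=='top': m[230:]=0
    for c,P,rr in measure(f,m,0.007):
        e=cv2.fitEllipse((P*1000).astype(np.float32))
        print(n,c.round(),'rect',np.round(rr[0],1),np.round(rr[1],1),round(rr[2],1),'ell',np.round(e[0],1),np.round(e[1],1))
E
```

```text
top [244. 193.] rect [447.5  23.3] [81.4 79.4] 90.0 ell [448.   24.2] [80.1 81.7]
top [147. 189.] rect [461.5 321.4] [53.  52.6] 1.8 ell [461.1 321.4] [53.7 55.2]
top [305. 192.] rect [ 448.2 -159.4] [27.2 96.3] 83.3 ell [ 448.6 -158.3] [26.5 99.3]
top [358. 184.] rect [ 475.2 -325.2] [ 94.5 155.9] 62.5 ell [ 475.6 -325.4] [105.4 188.4]
top [196. 140.] rect [614.8 173.8] [35.9 47.1] 27.3 ell [613.6 172.2] [36.3 55.3]
top [313. 121.] rect [ 675.2 -189.9] [ 76.4 124.4] 52.0 ell [ 674.6 -189.8] [ 85.4 149.2]
top [436. 133.] rect [ 643.1 -590.1] [233.1 127.7] 0.0 ell [ 642.4 -589.6] [141.2 286.8]
side [193. 279.] rect [462.7 325.5] [56.8 55.2] 83.1 ell [463.6 325.6] [54.9 56. ]
side [251. 209.] rect [450.9  28.4] [80.8 76.5] 28.6 ell [450.6  28.7] [77.7 82.4]
side [278. 175.] rect [ 450.  -151.8] [25.7 98.6] 84.1 ell [ 450.8 -151.3] [ 23.8 125.9]
side [222. 149.] rect [ 678.8 -185.6] [ 76.9 123.7] 52.1 ell [ 677.  -183.1] [ 87.5 130.8]
side [289. 145.] rect [ 478.2 -320.3] [ 94.9 155.6] 62.3 ell [ 476.6 -319.5] [108.3 175.8]
side [396.  89.] rect [ 239.3 -980.5] [321.8 319.4] 0.4 ell [ 239.3 -979.7] [344.3 408. ]
```

Run:
```python
from h import *
f=dict(np.load('top.npz'));g=dict(np.load('side.npz'))
ims=[]
for F in(f,g):
    for z in(.020,.042,.068,.096):
        im=ortho(F,.61,.17,z,.1,.5)[:,:,::-1].copy()
        for k in range(0,400,40):
            cv2.line(im,(k,0),(k,399),(0,255,255) if k==200 else (90,90,0),1);cv2.line(im,(0,k),(399,k),(0,255,255) if k==200 else (90,90,0),1)
        ims.append(cv2.resize(im,(200*1,200)) if 0 else im)
a=np.vstack([np.hstack(ims[:4]),np.hstack(ims[4:])])
cv2.imwrite('pics/st.png',cv2.resize(a,(800,400)))
# segmentation tray+stack outline
for n,F,roi in(('top',f,(100,165,165,220)),('side',g,(190,240,135,205))):
    hsv=cv2.cvtColor(F['image'],cv2.COLOR_RGB2HSV)
    m=cv2.inRange(hsv,(0,0,150),(180,60,255)); mm=0*m; mm[roi[0]:roi[1],roi[2]:roi[3]]=m[roi[0]:roi[1],roi[2]:roi[3]]
    for c,P,rr in measure(F,mm,.02): print(n,c,np.round(rr[0],1),np.round(rr[1],1),rr[2])
W=pts(f)
for zlo,zhi in((.085,.11),(.06,.076)):
    s=(W[...,2]>zlo)&(W[...,2]<zhi); s[:100]=0;s[165:]=0;s[:,:165]=0;s[:,225:]=0
    print(zlo,s.sum(),np.nanmean(W[s],0), W[s].min(0),W[s].max(0))
```

```text
top [192.45283019 133.60377358] [630.  182.8] [128.9  66.2] 28.262067794799805
0.085 98 [0.62998843 0.18226637 0.09490713] [0.61487763 0.16700907 0.08645792] [0.64578544 0.19639191 0.10051783]
0.06 140 [0.6289635  0.18687888 0.06757166] [0.60562018 0.15794035 0.06115849] [0.65942229 0.21239133 0.07596347]
```

View pics/st.png

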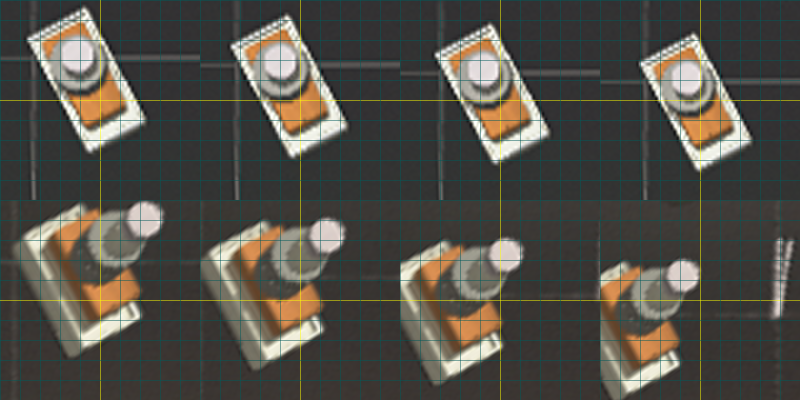

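jog_arm --motion '[[1,[-0.0274,0,-0.0273],[0,0,0]],[1,[-0.0274,0,-0.0273],[0,0,0]],[1,[-0.0274,0,-0.0273],[0,0,0]],[1,[-0.0274,0,-0.0273],[0,0,0]],[1,[-0.0274,0,-0.0273],[0,0,0]],[1,[-0.0274,0,-0.0273],[0,0,0]],[1,[-0.0274,0,-0.0273],[0,0,0]],[1,[-0.0274,0,-0.0273],[0,0,0]],[1,[-0.0274,0,-0.0273],[0,0,0]],[1,[-0.0274,0,-0.0273],[0,0,0]]]'

```text
clock: 0.93
tcp_pos: [0.3853, -0.2956, 0.2502]
orientation: [-0.326, 2.052, -2.052]
contact_force: [0.3, -0.5, 0.1]
grip_width: 0.0857
```

jog_arm --motion '[[1,[-0.0274,0,-0.0273],[0,0,0]],[1,[-0.0274,0,-0.0273],[0,0,0]],[1,[-0.0274,0,-0.0273],[0,0,0]],[1,[-0.0274,0,-0.0273],[0,0,0]],[1,[-0.0274,0,-0.0273],[0,0,0]],[1,[-0.0274,0,-0.0273],[0,0,0]],[1,[-0.0274,0,-0.0273],[0,0,0]],[1,[-0.0274,0,-0.0273],[0,0,0]],[1,[-0.0274,0,-0.0273],[0,0,0]],[1,[0,0,0],[0,0,0]]]'

```text
clock: 1.77
tcp_pos: [0.5456, 0.0215, 0.2505]
orientation: [-0.332, 2.049, -2.04]
contact_force: [0.2, 0.6, 0.4]
grip_width: 0.0852
```

```bash
cat >> h.py <<'E'
def goto(x,y,z,yaw=None,tilt=True):
    """yaw = world angle deg of tool z (mod 180)"""
    o=r.get_obs();M=R.from_rotvec(o['orientation']).as_matrix();p=o['tcp_pos']
    d=M.T@(np.array([x,y,z])-p)
    print('pos',p.round(4),'yaw',round(np.degrees(np.arctan2(M[1,2],M[0,2])),2),'w',round(o['grip_width'],4),'F',np.round(o['contact_force'],1),'clk',round(o['clock'],2))
    print('delta tool',d.round(4),'norm',np.linalg.norm(d).round(3))
    if yaw is not None:
        cur=np.degrees(np.arctan2(M[1,2],M[0,2])); e=(yaw-cur+90)%180-90
        a=np.radians(cur+e); zt=np.array([np.cos(a),np.sin(a),0]);yt=np.array([0,0,-1.]);xt=np.cross(yt,zt)
        T=np.stack([xt,yt,zt],1)
        rv=np.degrees(R.from_matrix(M.T@T).as_rotvec()); print('turn',rv.round(2), 'j7',o['joints'][6].round(2))
        print('delta in turned frame',(T.T@(np.array([x,y,z])-p)).round(4))
E
python3 - <<'E'
from h import *
goto(.632,.185,.25,118.3)
E
```

```text
pos [0.5456 0.0215 0.2505] yaw -71.38 w 0.0852 F [0.2 0.6 0.4] clk 1.77
delta tool [-0.1341  0.0015 -0.1273] norm 0.185
turn [ 0.22 -9.68 -0.23] j7 -1.51
delta in turned frame [-0.1536  0.0005 -0.103 ]
```

jog_arm --motion '[[1,[0,0,0],[0.1,-4.84,-0.1]],[1,[0,0,0],[0.1,-4.84,-0.1]],[1,[-0.0307,0,-0.0206],[0,0,0]],[1,[-0.0307,0,-0.0206],[0,0,0]],[1,[-0.0307,0,-0.0206],[0,0,0]],[1,[-0.0307,0,-0.0206],[0,0,0]],[1,[-0.0307,0,-0.0206],[0,0,0]],[1,[0,0,0],[0,0,0]],[1,[0,0,0],[0,0,0]]]'

```text
clock: 2.52
tcp_pos: [0.6311, 0.1778, 0.2484]
orientation: [-0.489, 1.948, -1.953]
contact_force: [0.1, -0.0, -0.8]
grip_width: 0.0858
```

Run:
```python
from h import *
goto(.632,.185,.25,118.3)
for n in('top','side'):
    f=cam(n,n+'1.png')
f=dict(np.load('side.npz'));p=r.get_obs()['tcp_pos']
uv=proj(f,[p]);print(uv, proj(dict(np.load('top.npz')),[p]))
u,v=uv[0].astype(int)
c=f['image'][v-60:v+60,u-80:u+80,::-1]
cv2.imwrite('pics/g1.png',cv2.resize(c,None,fx=5,fy=5,interpolation=cv2.INTER_CUBIC))
```

```text
pos [0.6311 0.1778 0.2484] yaw -62.06 w 0.0858 F [ 0.1 -0.  -0.8] clk 2.52
delta tool [-0.0041 -0.0016 -0.0059] norm 0.007
turn [-0.08 -0.36  0.26] j7 -1.63
delta in turned frame [-0.0042 -0.0016 -0.0059]
[[163.14332493 151.88722541]] [[186.059313   108.45080332]]
```

View pics/g1.png

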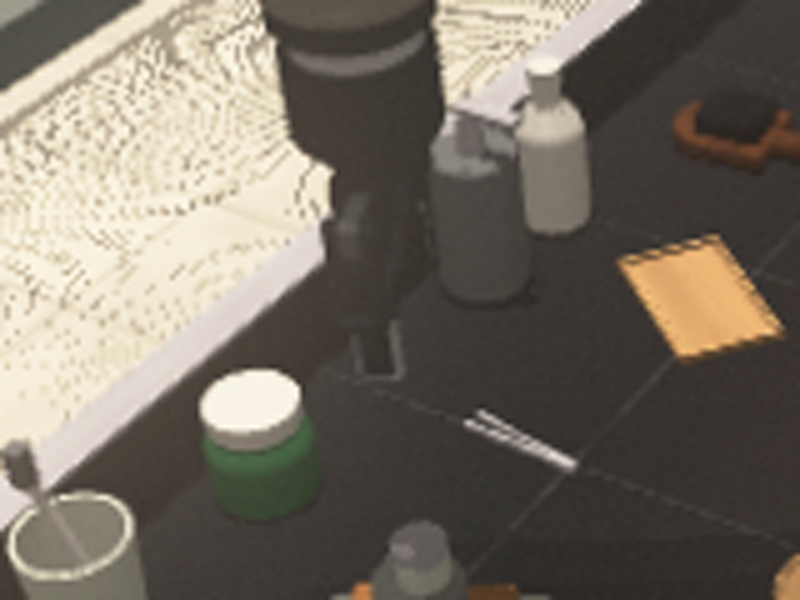

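View pics/top1.png

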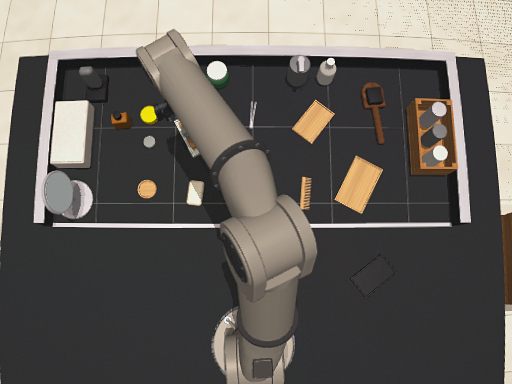

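Run:
```python
from h import *
f=dict(np.load('side.npz'));W=pts(f)
o=r.get_obs();M=R.from_rotvec(o['orientation']).as_matrix();p=o['tcp_pos']
T=(W-p)@M
s=(np.abs(T[...,0])<.08)&(np.abs(T[...,2])<.1)&(T[...,1]>-.2)&(T[...,1]<.06)&(W[...,2]>.15)
q=T[s]*1000
for lo in range(-200,40,10):
    a=q[(q[:,1]>=lo)&(q[:,1]<lo+10)]
    if len(a): print(lo,len(a),'x',np.percentile(a[:,0],[2,25,50,75,98]).round(),'z',np.percentile(a[:,2],[2,25,50,75,98]).round())
print('cam dir in tool',((f['xyz']-p)@M).round(3))
# base ring
b=(np.hypot(W[...,0],W[...,1])<.2)
for lo in np.arange(-.01,.1,.01):
    a=W[b&(W[...,2]>=lo)&(W[...,2]<lo+.01)]
    if len(a)>20:
        rr=np.hypot(a[:,0],a[:,1]);print(lo.round(2),len(a),np.percentile(rr,[5,25,50,75,95]).round(3))
g=f['image'][210:305,340:460,::-1]
cv2.imwrite('pics/base.png',cv2.resize(g,None,fx=6,fy=6,interpolation=cv2.INTER_CUBIC))
```

```text
-200 153 x [-33. -11.   8.  24.  35.] z [-42. -38. -35. -25.  -1.]
-190 136 x [-37. -13.   7.  24.  37.] z [-43. -40. -35. -28.  -7.]
-180 159 x [-36. -14.   6.  25.  37.] z [-42. -39. -34. -26.  -4.]
-170 53 x [-26.  -9.   8.  19.  28.] z [-39. -33. -31. -27. -11.]
-160 184 x [-37. -14.   6.  24.  34.] z [-40. -33. -29. -18.  10.]
-150 131 x [-33. -11.   7.  22.  35.] z [-41. -38. -35. -28.  -9.]
-140 120 x [-35. -14.   5.  21.  34.] z [-41. -38. -35. -28.  -4.]
-130 122 x [-34. -11.   7.  22.  34.] z [-42. -38. -35. -27.  -4.]
-120 113 x [-34. -12.   4.  20.  33.] z [-42. -38. -36. -27.  -7.]
-110 43 x [-12.  -6.  -0.   7.  23.] z [-43. -40. -39. -38. -26.]
-100 109 x [-14.  -6.  -1.   6.  10.] z [-72. -69. -54. -40. -24.]
-90 94 x [-20.  -6.   6.  10.  16.] z [-74. -70. -43. -20.   7.]
-80 79 x [-18.  -5.   5.   9.  15.] z [-74. -71. -67. -27.   9.]
-70 69 x [-13.  -2.   6.  11.  14.] z [-75. -73. -45. -34.  27.]
-60 58 x [-12.  -3.   6.   8.  13.] z [-77. -74. -70. -43.  57.]
-50 64 x [-12.  -6.   1.   8.  10.] z [-78. -75. -67. -52.  65.]
-40 13 x [ 2.  5.  8.  9. 10.] z [-66. -50.  40.  44.  49.]
-30 35 x [-10.  -2.   2.   5.   8.] z [-60. -58. -53.  40.  46.]
-20 51 x [-14.  -3.   2.   5.   8.] z [-59. -57. -53.  40.  47.]
-10 46 x [-14.  -5.   0.   4.   8.] z [-60. -56. -51.  41.  44.]
0 20 x [-14.  -5.  -1.   3.   7.] z [-54. -51. -50.  42.  43.]
cam dir in tool [ 0.215 -0.636 -0.845]
-0.01 4723 [0.124 0.145 0.166 0.184 0.197]
0.0 2710 [0.116 0.136 0.158 0.18  0.197]
0.01 1605 [0.081 0.091 0.102 0.11  0.117]
0.02 324 [0.073 0.076 0.078 0.082 0.097]
0.03 272 [0.07  0.072 0.075 0.079 0.09 ]
0.04 168 [0.069 0.071 0.072 0.074 0.082]
0.05 199 [0.069 0.072 0.073 0.075 0.08 ]
0.06 185 [0.068 0.069 0.071 0.072 0.074]
0.07 143 [0.067 0.069 0.07  0.071 0.072]
0.08 149 [0.067 0.069 0.07  0.071 0.072]
0.09 135 [0.067 0.069 0.07  0.071 0.072]
```

View pics/base.png

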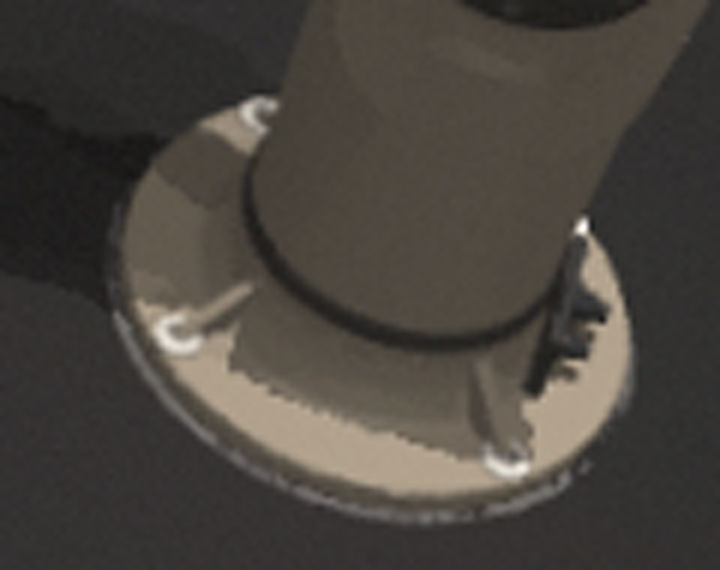

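Run:
```python
from h import *
from scipy.optimize import least_squares
o=r.get_obs();M=R.from_rotvec(o['orientation']).as_matrix();p=o['tcp_pos']
f=dict(np.load('side.npz'));W=pts(f);T=(W-p)@M
s=(np.abs(T[...,0])<.06)&(np.abs(T[...,2])<.06)&(T[...,1]>-.155)&(T[...,1]<-.12)
a=W[s][:,:2]
def fit(a,r0):
    return least_squares(lambda k:np.hypot(a[:,0]-k[0],a[:,1]-k[1])-k[2],[*a.mean(0),r0],loss='soft_l1',f_scale=.003).x
print('flange',fit(a,.04), 'vs',p)
b=(np.hypot(W[...,0],W[...,1])<.12)&(W[...,2]>.05)&(W[...,2]<.2)
k=fit(W[b][:,:2],.07);print('base side',k,b.sum())
# base ring color, side: fit ring outer edge at plane z ~ .015
for n in('side','top'):
    f=dict(np.load(n+'.npz'));hsv=cv2.cvtColor(f['image'],cv2.COLOR_RGB2HSV)
    W=pts(f)
    m=((hsv[...,2]>75)&(np.hypot(W[...,0],W[...,1])<.14)&(W[...,2]<.3)).astype(np.uint8)
    m=cv2.morphologyEx(m,cv2.MORPH_CLOSE,np.ones((3,3)))
    c=max(cv2.findContours(m,cv2.RETR_EXTERNAL,cv2.CHAIN_APPROX_NONE)[0],key=len)[:,0,:]
    c=c[c[:,1]<382]
    P=onplane(f,c,.012); rr=np.hypot(P[:,0],P[:,1]); P=P[(rr>.1)&(rr<.13)]
    print(n,len(P),fit(P,.115))
    h=np.degrees(np.arctan2(P[:,1],P[:,0]));print(np.histogram(h,bins=12,range=(-180,180))[0])
```

```text
flange [0.63215504 0.17858727 0.03642765] vs [0.63112289 0.17409994 0.24869846]
base side [0.0013367  0.00020142 0.06996059] 2364
side 152 [-0.0002318   0.01020786  0.11777594]
[21 21  0  8 18 15 16  8  0  7 22 16]
top 102 [0.00101912 0.00523413 0.11382421]
[ 0  0  0  0  0  0 12 21 23 21 25  0]
```

Run:
```python
from h import *
for i in range(4):
    o=r.get_obs();print(o['clock'],o['tcp_pos'].round(4),o['joints'].round(4)); r.grab_frame('side')
```

```text
2.6167 [0.6311 0.1741 0.2487] [-0.0591  0.4835 -0.4313  1.5814  0.2209  1.1301 -1.6301]
2.6667 [0.6312 0.1734 0.249 ] [-0.0584  0.4829 -0.431   1.5816  0.2208  1.13   -1.6302]
2.7167 [0.6313 0.1732 0.2492] [-0.058   0.4825 -0.431   1.5816  0.2208  1.13   -1.6303]
2.7667 [0.6313 0.1733 0.2494] [-0.0579  0.4823 -0.4312  1.5816  0.2207  1.1299 -1.6304]
```

Run:
```python
from h import *
from scipy.optimize import least_squares
def fit(a,r0):
    return least_squares(lambda k:np.hypot(a[:,0]-k[0],a[:,1]-k[1])-k[2],[*a.mean(0),r0],loss='soft_l1',f_scale=.003).x
acc=[]
for i in range(3):
    f=cam('side');f=dict(np.load('side.npz'));W=pts(f);acc.append(W)
o=r.get_obs();M=R.from_rotvec(o['orientation']).as_matrix();p=o['tcp_pos'];print(p,M.round(3))
W=np.nanmean(acc,0);T=(W-p)@M
for lo,hi in((-.2,-.175),(-.155,-.12)):
    s=(np.abs(T[...,0])<.06)&(np.abs(T[...,2])<.06)&(T[...,1]>lo)&(T[...,1]<hi)
    print('flange tool frame',fit(T[s][:,[0,2]],.04))
s=(np.abs(T[...,0])<.04)&(np.abs(T[...,2])<.06)&(T[...,1]>-.03)&(T[...,1]<.03)
q=T[s]*1000; print(len(q))
n=q[q[:,2]<0];fz=q[q[:,2]>0]
print(n[np.abs(n[:,1]+5)<10][:,2].round(),fz[:,2].round())
print('x ext',np.percentile(n[:,0],[3,50,97]),np.percentile(fz[:,0],[3,50,97]))
print('ymax',np.sort(q[:,1])[-8:])
```

```text
[0.63142569 0.17428034 0.24965976] [[-0.886 -0.001  0.464]
 [-0.464 -0.005 -0.886]
 [ 0.004 -1.     0.004]]
flange tool frame [-0.00185691 -0.00042656  0.03840441]
flange tool frame [-0.00146735 -0.00148182  0.03637977]
141
[-49. -48. -44. -49. -48. -49. -45. -48. -56. -56. -57. -55. -56. -56.
 -50. -50. -46. -51. -56. -55. -55. -51. -55. -56. -52. -48. -50. -58.
 -57. -54. -56. -56. -57. -52. -51. -50. -53. -56. -56. -56. -57. -55.
 -56. -50. -48. -49. -51. -50. -51. -53. -54. -54. -49. -50.] [42. 44. 44. 50. 43. 44. 44. 47. 42. 43. 42. 43. 42. 44. 43. 44. 43. 43.
 43. 42. 44. 44. 45. 42. 42. 42. 43. 42. 43. 40. 44. 41. 43. 43. 46. 44.
 44. 42. 43. 47. 43. 44. 43. 44. 43. 42. 42. 43. 44.]
x ext [-12.91950675   0.40862897   8.55049144] [-9.601584    3.57212991  8.5176545 ]
ymax [3.34527419 3.65071968 3.69018019 3.82029394 4.22556374 4.29321707
 4.51323943 4.77312631]
```

Run:
```python
from h import *
o=r.get_obs();print(o['clock'])
for n,roi in(('top',(118,140,180,202)),('side',(190,215,155,180))):
    f=dict(np.load(n+'.npz'));im=cv2.imread(f'pics/{n}0.png')[:,:,::-1]
    g=cv2.cvtColor(np.ascontiguousarray(im),cv2.COLOR_RGB2GRAY).astype(float)
    v0,v1,u0,u1=roi
    sub=np.ascontiguousarray(im[v0:v1,u0:u1]);big=cv2.resize(sub,None,fx=20,fy=20,interpolation=cv2.INTER_CUBIC)
    cv2.imwrite(f'pics/j_{n}.png',big[:,:,::-1])
    print(n);print(g[v0:v1,u0:u1].astype(int))
```

```text
2.9667
top
[[239 179 124 166 234 203 147 147 150 149 144 144 141 156 240 181 190  49
   46  48  50  49]
 [137 164 231 204 149 148 151 151 151 155 152 147 149 139 211 197 244  90
   41  48  50  49]
 [228 208 151 146 149 153 151 157 167 175 178 172 155 148 162 242 193 199
   57  43  50  49]
 [155 149 153 149 148 158 170 183 202 215 215 216 193 176 158 213 181 245
  182  39  47  49]
 [156 156 148 149 163 169 197 223 221 221 222 224 229 207 166 166 192 175
  241  67  43  49]
 [156 157 143 162 164 199 221 220 219 221 222 223 222 224 199 166 168 117
  151 194  37  47]
 [154 154 175 168 165 223 220 220 220 222 223 222 221 223 234 153 171 156
  120 238  72  42]
 [143 139 164 167 170 216 221 221 222 222 222 220 221 224 231 125 162 175
  113 167 199  35]
 [133 162 167 166 171 219 222 222 222 221 220 221 223 225 232 124 142 175
  133 133 239 113]
 [143 159 168 167 166 222 225 223 221 220 221 223 224 227 230  95 134 178
  143  97 190 204]
 [177 164 168 167 165 216 225 223 221 222 223 224 226 231 192  81 136 178
  144 119 203 237]
 [231 185 167 167 168 165 205 225 226 226 228 227 230 206 113  92 
[... 2888 characters left out ...]
12 110 111 109 111 112 109 107  98 111
  154 149 128  98 124 124 123]
 [148 135 146 153 155 156 155 154 114 114 112 111 108 108 100 109 112 154
  153 111  70  87 141 141 139]
 [151 152 132 143 153 155 155 154 154 154 117 113 113 112 112 155 154 153
  144  91  69  74 146 144 146]
 [153 154 117 114 141 152 153 155 155 154 156 155 155 155 153 153 148 124
   74  69  61  79 148 151 150]
 [154 154 123  84 109 136 145 153 149 153 154 149 155 150 143 146 120  74
   69  64  68  72 123 151 151]
 [152 153 126  87  73  74  98 128 114 140 144 115 135 128  99  75  71  71
   61  78  70  78 134 147 148]
 [151 151 138  95  68  69  72  72  73  75  75  75  73  71  71  71  66  67
   70  72  70  81 148 149 151]]
```

Run:
```python
from h import *
f=dict(np.load('top.npz'));g=dict(np.load('side.npz'))
print(onplane(f,[[189.7,125.9]],.096),onplane(g,[[166.2,198.8]],.096))
goto(.633,.1855,.25,118.3)
```

```text
[[0.63065806 0.18234506]] [[0.63405297 0.18718137]]
pos [0.6314 0.1743 0.2497] yaw -62.35 w 0.0855 F [-0.  -0.1  0.1] clk 2.97
delta tool [-0.0066 -0.0004 -0.0092] norm 0.011
turn [-0.2  -0.65  0.21] j7 -1.63
delta in turned frame [-0.0067 -0.0003 -0.0091]
```

jog_arm --motion '[[1,[-0.0065,0,-0.0098],[-0.2,-0.65,0.2]],[1,[0,0,0],[0,0,0]],[1,[0,0.035,0],[0,0,0]],[1,[0,0.035,0],[0,0,0]],[1,[0,0.03,0],[0,0,0]],[1,[0,0.02,0],[0,0,0]],[1,[0,0,0],[0,0,0]],[1,[0,0,0],[0,0,0]],[1,[0,0,0],[0,0,0]],[1,[0,0,0],[0,0,0]]]'

```text
clock: 3.8
tcp_pos: [0.6339, 0.1877, 0.1316]
orientation: [-0.488, 1.944, -1.942]
contact_force: [-0.7, 0.5, 0.0]
grip_width: 0.0854
```

Run:
```python
from h import *
goto(.6325,.186,.092,118.3)
```

```text
pos [0.6339 0.1877 0.1316] yaw -61.63 w 0.0854 F [-0.7  0.5  0. ] clk 3.8
delta tool [0.0021 0.0396 0.0008] norm 0.04
turn [-0.    0.07 -0.19] j7 -1.69
delta in turned frame [0.002  0.0396 0.0008]
```

jog_arm --motion '[[1,[0.001,0.02,0.0005],[0,0,0]],[1,[0,0.0185,0],[0,0,0]],[1,[0,0,0],[0,0,0]],[1,[0,0,0],[0,0,0]],[1,[0,0,0],[0,0,0]]]' --force 25

```text
clock: 4.22
tcp_pos: [0.6329, 0.1865, 0.0927]
orientation: [-0.489, 1.944, -1.943]
contact_force: [-0.0, -0.3, 0.9]
grip_width: 0.0856
```

Run:
```python
from h import *
f=cam('side')
goto(.6325,.186,.092,118.3)
u,v=170,205
c=np.ascontiguousarray(f['image'][v-50:v+50,u-65:u+65,::-1])
cv2.imwrite('pics/g2.png',cv2.resize(c,None,fx=6,fy=6,interpolation=cv2.INTER_CUBIC))
```

```text
pos [0.633  0.1865 0.0928] yaw -61.64 w 0.0849 F [ 0.9 -0.   0.3] clk 4.27
delta tool [0.0007 0.0008 0.0002] norm 0.001
turn [-0.    0.06 -0.15] j7 -1.7
delta in turned frame [0.0007 0.0008 0.0002]
```

View pics/g2.png

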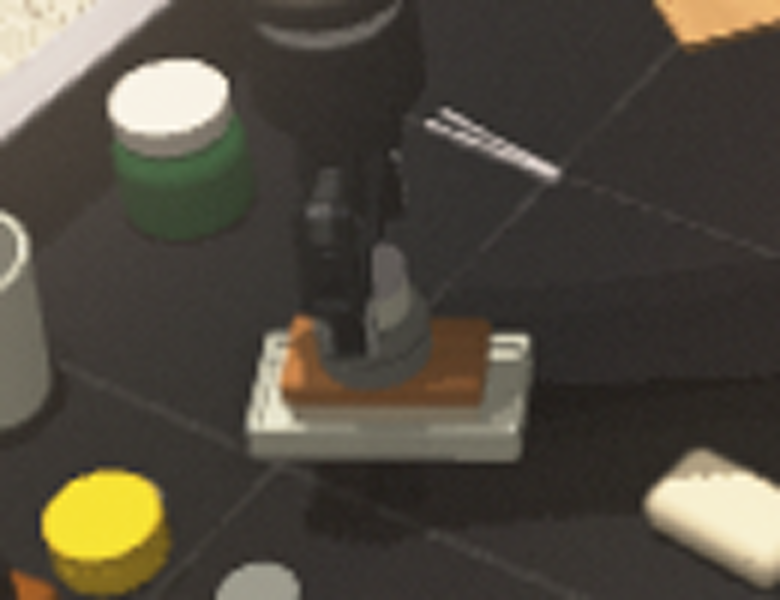

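jog_arm --motion '[[0.7,[0,0,0],[0,0,0]],[0.5,[0,0,0],[0,0,0]],[0.42,[0,0,0],[0,0,0]],[0.38,[0,0,0],[0,0,0]],[0.34,[0,0,0],[0,0,0]],[0.3,[0,0,0],[0,0,0]],[0.2,[0,0,0],[0,0,0]],[0.2,[0,0,0],[0,0,0]],[0.2,[0,0,0],[0,0,0]],[0.2,[0,0,0],[0,0,0]]]' --force 25

```text
clock: 5.1
tcp_pos: [0.6322, 0.1859, 0.0912]
orientation: [-0.491, 1.944, -1.944]
contact_force: [-0.7, -1.8, 4.8]
grip_width: 0.0312
```

jog_arm --motion '[[0.2,[0,0,0],[0,0,0]],[0.2,[0,0,0],[0,0,0]]]'

```text
clock: 5.27
tcp_pos: [0.6322, 0.1859, 0.0912]
orientation: [-0.491, 1.944, -1.944]
contact_force: [-0.0, -1.5, 5.0]
grip_width: 0.0311
```

jog_arm --motion '[[0.2,[0,-0.005,0],[0,0,0]],[0.2,[0,-0.015,0],[0,0,0]],[0.2,[0,-0.03,0],[0,0,0]],[0.2,[0,-0.03,0],[0,0,0]],[0.2,[0,-0.02,0],[0,0,0]],[0.2,[0,0,0],[0,0,0]],[0.2,[0,0,0],[0,0,0]],[0.2,[0,0,0],[0,0,0]],[0.2,[0,0,0],[0,0,0]]]'

```text
clock: 6.02
tcp_pos: [0.631, 0.1855, 0.1896]
orientation: [-0.495, 1.945, -1.945]
contact_force: [-0.3, 0.4, -0.6]
grip_width: 0.0311
```

Run:
```python
from h import *
f=cam('side')
goto(.4627,.3245,.19,118.3)
u,v=175,200
c=np.ascontiguousarray(f['image'][v-60:v+50,u-65:u+65,::-1])
cv2.imwrite('pics/g3.png',cv2.resize(c,None,fx=5,fy=5,interpolation=cv2.INTER_CUBIC))
```

```text
pos [0.6311 0.1855 0.1894] yaw -61.63 w 0.0312 F [ 0.1 -0.2 -1.7] clk 6.07
delta tool [ 8.210e-02 -2.000e-04 -2.023e-01] norm 0.218
turn [0.05 0.07 0.17] j7 -1.66
delta in turned frame [ 0.0824 -0.0006 -0.2022]
```

View pics/g3.png

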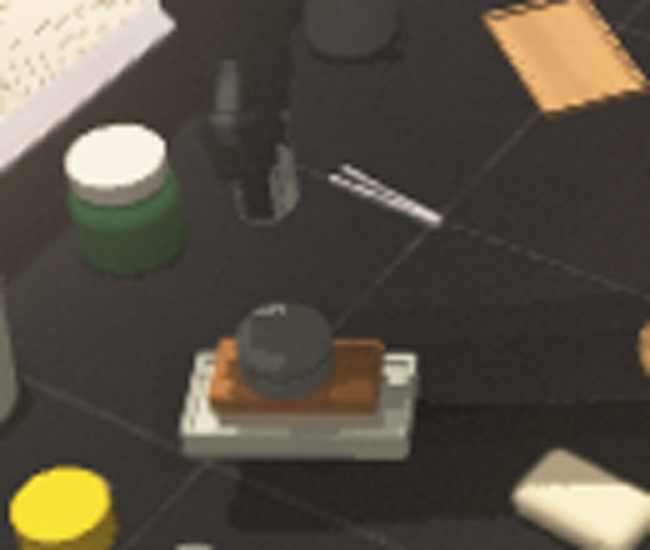

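jog_arm --motion '[[0.2,[0.0137,0,-0.0337],[0,0,0]],[0.2,[0.0137,0,-0.0337],[0,0,0]],[0.2,[0.0137,0,-0.0337],[0,0,0]],[0.2,[0.0137,0,-0.0337],[0,0,0]],[0.2,[0.0137,0,-0.0337],[0,0,0]],[0.2,[0.0137,0,-0.0337],[0,0,0]],[0.2,[0,0,0],[0,0,0]],[0.2,[0,0,0],[0,0,0]],[0.2,[0,0,0],[0,0,0]],[0.2,[0,0,0],[0,0,0]]]'

```text
clock: 6.9
tcp_pos: [0.4646, 0.3234, 0.1903]
orientation: [-0.491, 1.945, -1.947]
contact_force: [0.4, -1.1, -1.3]
grip_width: 0.031
```

jog_arm --motion '[[0.2,[0,0.035,0],[0,0,0]],[0.2,[0,0.035,0],[0,0,0]],[0.2,[0,0.025,0],[0,0,0]],[0.2,[0,0,0],[0,0,0]],[0.2,[0,0,0],[0,0,0]],[0.2,[0,0,0],[0,0,0]],[0.2,[0,0,0],[0,0,0]]]'

```text
clock: 7.48
tcp_pos: [0.465, 0.3255, 0.0979]
orientation: [-0.488, 1.945, -1.942]
contact_force: [0.5, -0.0, 0.0]
grip_width: 0.0311
```

Run:
```python
from h import *
f=cam('side');t=cam('top')
goto(.4627,.3245,.032,118.3)
u,v=193,270
c=np.ascontiguousarray(f['image'][v-60:v+50,u-65:u+65,::-1])
a=cv2.resize(c,None,fx=5,fy=5,interpolation=cv2.INTER_CUBIC)
cv2.imwrite('pics/g4.png',a)
```

```text
pos [0.4646 0.3254 0.0977] yaw -61.66 w 0.0312 F [-0.  -1.1 -2.1] clk 7.58
delta tool [ 0.0023  0.0657 -0.    ] norm 0.066
turn [ 0.04  0.04 -0.16] j7 -2.08
delta in turned frame [ 0.0021  0.0657 -0.0001]
```

View pics/g4.png

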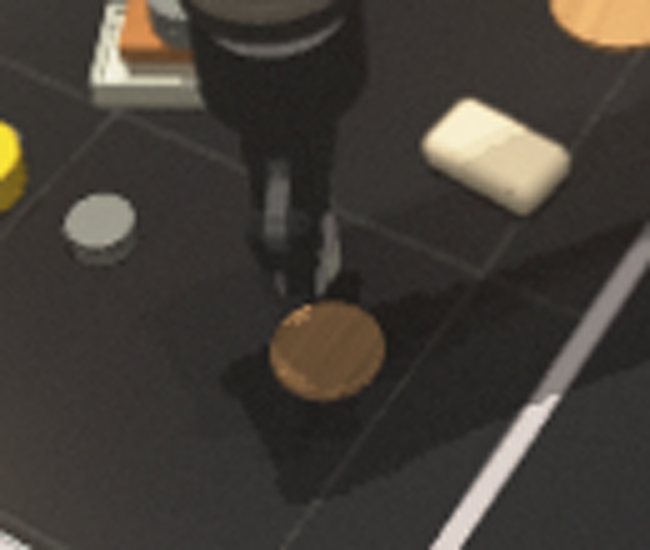

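jog_arm --motion '[[0.2,[0.0022,0.025,0],[0,0,-0.15]],[0.2,[0,0.025,0],[0,0,0]],[0.2,[0,0.0147,0],[0,0,0]],[0.2,[0,0,0],[0,0,0]],[0.2,[0,0,0],[0,0,0]],[0.2,[0,0,0],[0,0,0]],[0.2,[0,0,0],[0,0,0]]]'

```text
clock: 8.17
tcp_pos: [0.4624, 0.3246, 0.0329]
orientation: [-0.492, 1.945, -1.944]
contact_force: [-0.8, -0.6, -0.7]
grip_width: 0.0312
```

Run:
```python
from h import *
f=cam('side');t=cam('top')
goto(.4627,.3245,.0262,118.3)
u,v=193,270
c=np.ascontiguousarray(f['image'][v-40:v+35,u-50:u+50,::-1])
a=cv2.resize(c,None,fx=7,fy=7,interpolation=cv2.INTER_CUBIC)
cv2.imwrite('pics/g5.png',a)
```

```text
pos [0.4622 0.3243 0.0325] yaw -61.64 w 0.031 F [ 1.  -0.4 -1. ] clk 8.27
delta tool [-0.0005  0.0063  0.    ] norm 0.006
turn [0.03 0.06 0.04] j7 -2.14
delta in turned frame [-0.0005  0.0063  0.    ]
```

View pics/g5.png

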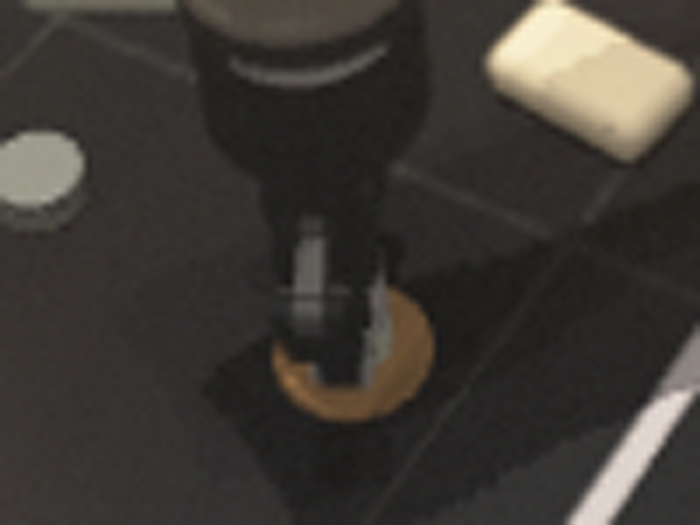

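jog_arm --motion '[[0.2,[-0.0005,0.002,0],[0,0,0]],[0.2,[0,0.002,0],[0,0,0]],[0.2,[0,0.0015,0],[0,0,0]],[0.2,[0,0,0],[0,0,0]],[0.2,[0,0,0],[0,0,0]]]'

```text
clock: 8.68
tcp_pos: [0.4621, 0.324, 0.0262]
orientation: [-0.494, 1.945, -1.946]
contact_force: [-0.7, -1.7, 5.8]
grip_width: 0.0312
```

jog_arm --motion '[[0.38,[0,0,0],[0,0,0]],[0.42,[0,0,0],[0,0,0]],[0.5,[0,0,0],[0,0,0]],[0.6,[0,0,0],[0,0,0]],[0.6,[0,0,0],[0,0,0]],[0.6,[0,0,0],[0,0,0]]]'

```text
clock: 9.18
tcp_pos: [0.4619, 0.3239, 0.0256]
orientation: [-0.495, 1.945, -1.946]
contact_force: [0.4, 0.7, -0.8]
grip_width: 0.0512
```

jog_arm --motion '[[0.6,[0,-0.01,0],[0,0,0]],[0.6,[0,-0.02,0],[0,0,0]],[0.6,[0,-0.035,0],[0,0,0]],[0.6,[0,-0.035,0],[0,0,0]],[0.8,[0,-0.03,0],[0,0,0]],[0.8,[0,-0.01,0],[0,0,0]],[0.8,[0,0,0],[0,0,0]],[0.8,[0,0,0],[0,0,0]],[0.8,[0,0,0],[0,0,0]]]'

```text
clock: 9.93
tcp_pos: [0.4616, 0.3233, 0.1645]
orientation: [-0.497, 1.945, -1.948]
contact_force: [-0.4, -0.3, -0.8]
grip_width: 0.0684
```

Run:
```python
from h import *
f=cam('side');t=cam('top')
goto(.632,.186,.19,118.3)
u,v=193,270
c=np.ascontiguousarray(f['image'][v-40:v+35,u-50:u+50,::-1])
a=cv2.resize(c,None,fx=6,fy=6,interpolation=cv2.INTER_CUBIC)
cv2.imwrite('pics/g6.png',a)
c=np.ascontiguousarray(f['image'][190:250,130:210,::-1])
cv2.imwrite('pics/g6b.png',cv2.resize(c,None,fx=8,fy=8,interpolation=cv2.INTER_CUBIC))
```

```text
pos [0.4614 0.3233 0.1641] yaw -61.63 w 0.068 F [-1.1  0.1 -1.1] clk 10.03
delta tool [-0.0847 -0.0264  0.2019] norm 0.221
turn [-0.    0.07  0.34] j7 -2.03
delta in turned frame [-0.0851 -0.0259  0.2018]
```

View pics/g6.png

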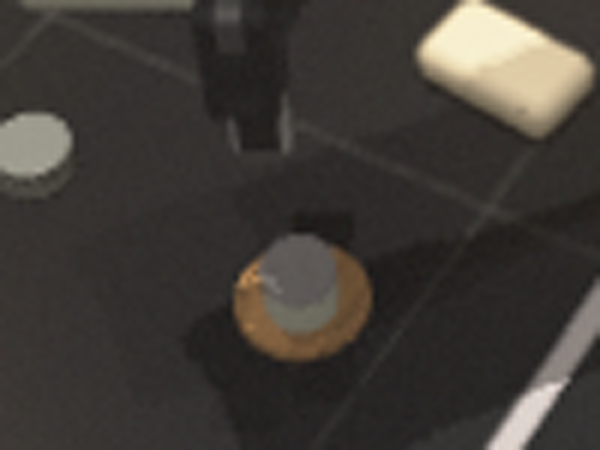

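View pics/g6b.png

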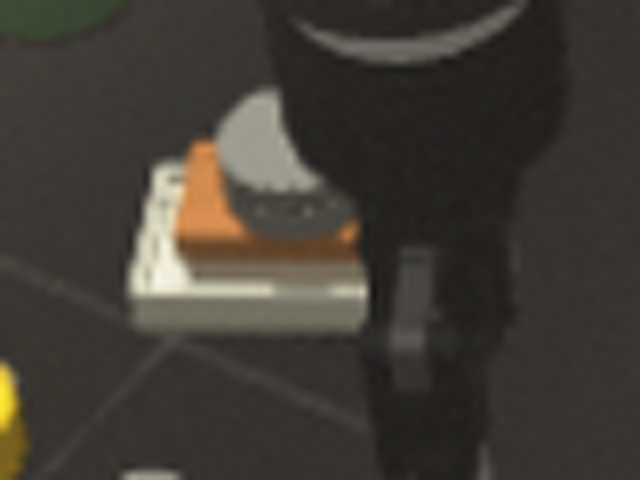

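jog_arm --motion '[[1,[-0.0142,-0.0045,0.0336],[0,0,0]],[1,[-0.0142,-0.0045,0.0336],[0,0,0]],[1,[-0.0142,-0.0045,0.0336],[0,0,0]],[1,[-0.0142,-0.0045,0.0336],[0,0,0]],[1,[-0.0142,-0.0045,0.0336],[0,0,0]],[1,[-0.0142,-0.0045,0.0336],[0,0,0.2]],[1,[0,0,0],[0,0,0]],[1,[0,0,0],[0,0,0]],[1,[0,0,0],[0,0,0]],[1,[0,0,0],[0,0,0]]]'

```text
clock: 10.87
tcp_pos: [0.6315, 0.1888, 0.1914]
orientation: [-0.495, 1.945, -1.942]
contact_force: [0.3, 0.3, 0.5]
grip_width: 0.0856
```

```bash
cat > ov.py <<'E'
from h import *
def overlay(f,curves,roi,fn,fac=8,gain=1.0):
    v0,v1,u0,u1=roi
    c=np.ascontiguousarray(f['image'][v0:v1,u0:u1,::-1]).astype(float)*gain
    a=cv2.resize(np.clip(c,0,255).astype(np.uint8),None,fx=fac,fy=fac,interpolation=cv2.INTER_CUBIC)
    for P,col in curves:
        q=(proj(f,P)-[u0,v0]+.5)*fac
        cv2.polylines(a,[np.round(q).astype(np.int32)],True,col,1)
    cv2.imwrite('pics/'+fn,a)
def circ(x,y,z,d):
    t=np.linspace(0,2*np.pi,60);return np.stack([x+d/2*np.cos(t),y+d/2*np.sin(t),0*t+z],-1)
def rect(x,y,z,l,w,deg):
    a=np.radians(deg);e=np.array([np.cos(a),np.sin(a)]);n=np.array([-e[1],e[0]])
    return np.array([[*(np.array([x,y])+s*e*l/2+t*n*w/2),z] for s,t in((1,1),(1,-1),(-1,-1),(-1,1))])
E
python3 - <<'E'
from ov import *
f=cam('side')
goto(.632,.186,.07,118.3)
sx,sy=.0014,.0008
B=(255,0,0);G=(0,255,0);Rr=(0,0,255)
overlay(f,[(circ(.632+sx,.1865+sy,.068,.054),G),(circ(.632+sx,.1865+sy,.042,.054),G),(rect(.6315+sx,.186+sy,.02,.128,.066,28.3),Rr)],(190,245,130,210),'o1.png',9,1.6)
overlay(f,[(circ(.4625+sx,.3245+sy,.007,.058),Rr),(circ(.4622+sx,.324+sy,.031,.032),G)],(245,305,155,235),'o2.png',9,1.6)
E
```

```text
pos [0.6316 0.1889 0.1917] yaw -61.47 w 0.0853 F [-0.   0.2 -1.2] clk 10.92
delta tool [0.0009 0.1217 0.0029] norm 0.122
turn [0.08 0.23 0.04] j7 -1.66
delta in turned frame [0.001  0.1217 0.0027]
```

View pics/o1.png

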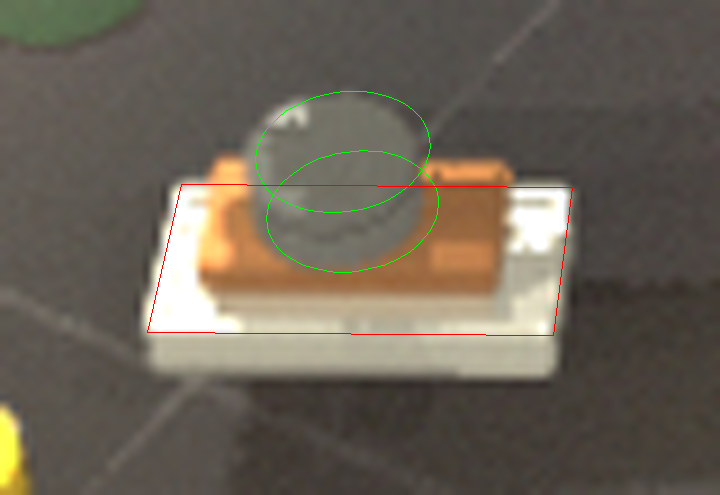

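View pics/o2.png

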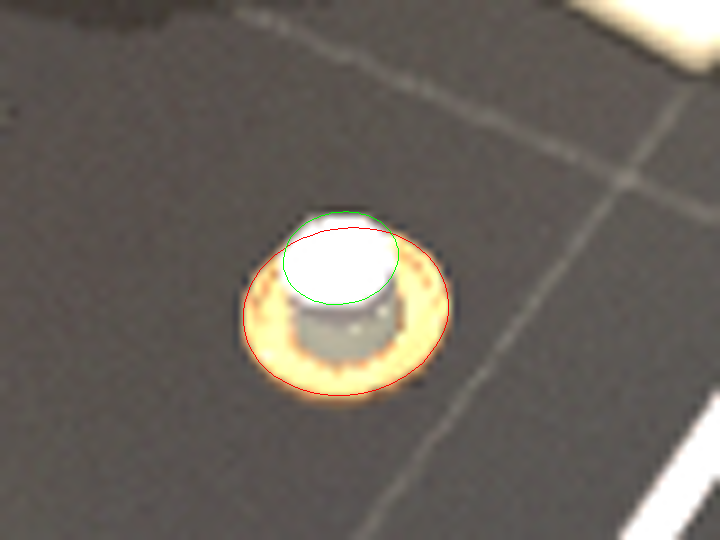

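jog_arm --motion '[[1,[-0.0015,0.02,0.0024],[0,0.2,0]],[1,[0,0.03,0],[0,0,0]],[1,[0,0.03,0],[0,0,0]],[1,[0,0.02,0],[0,0,0]],[1,[0,0.01,0],[0,0,0]],[1,[0,0,0],[0,0,0]],[1,[0,0,0],[0,0,0]],[1,[0,0,0],[0,0,0]]]'

```text
clock: 11.58
tcp_pos: [0.6365, 0.1868, 0.0842]
orientation: [-0.485, 1.946, -1.944]
contact_force: [-0.0, -0.3, 0.3]
grip_width: 0.0854
```

Run:
```python
from h import *
goto(.634,.1875,.065,118.3)
```

```text
pos [0.6365 0.1868 0.0842] yaw -61.8 w 0.0854 F [-0.  -0.3  0.3] clk 11.58
delta tool [ 0.0019  0.0192 -0.0017] norm 0.019
turn [ 0.   -0.1  -0.19] j7 -1.71
delta in turned frame [ 0.0018  0.0192 -0.0018]
```

jog_arm --motion '[[1,[0.0015,0.009,-0.001],[0,0,-0.1]],[1,[0,0.009,0],[0,0,0]],[1,[0,0,0],[0,0,0]],[1,[0,0,0],[0,0,0]],[1,[0,0,0],[0,0,0]]]'

```text
clock: 12.0
tcp_pos: [0.6338, 0.186, 0.0644]
orientation: [-0.49, 1.947, -1.947]
contact_force: [0.3, -0.1, 0.6]
grip_width: 0.0858
```

jog_arm --motion '[[0.8,[0,0,0],[0,0,0]],[0.7,[0,0,0],[0,0,0]],[0.66,[0,0,0],[0,0,0]],[0.62,[0,0,0],[0,0,0]],[0.58,[0,0,0],[0,0,0]],[0.5,[0,0,0],[0,0,0]],[0.5,[0,0,0],[0,0,0]],[0.5,[0,0,0],[0,0,0]]]' --force 20

```text
clock: 12.67
tcp_pos: [0.634, 0.1861, 0.0648]
orientation: [-0.489, 1.947, -1.947]
contact_force: [-0.5, -0.4, 4.7]
grip_width: 0.0533
```

jog_arm --motion '[[0.5,[0,0,0],[0,0,0]],[0.5,[0,-0.005,0],[0,0,0]],[0.5,[0,-0.015,0],[0,0,0]],[0.5,[0,-0.03,0],[0,0,0]],[0.5,[0,-0.03,0],[0,0,0]],[0.5,[0,-0.02,0],[0,0,0]],[0.5,[0,0,0],[0,0,0]],[0.5,[0,0,0],[0,0,0]],[0.5,[0,0,0],[0,0,0]],[0.5,[0,0,0],[0,0,0]]]'

```text
clock: 13.5
tcp_pos: [0.6331, 0.1856, 0.1632]
orientation: [-0.492, 1.948, -1.948]
contact_force: [-0.3, 0.2, -0.9]
grip_width: 0.0529
```

Run:
```python
from ov import *
f=cam('side')
goto(.4493,.0274,.165,118.3)
o=r.get_obs();p=o['tcp_pos'];x,y,z=p+[.0014,.0008,0]
G=(0,255,0)
u,v=proj(f,[p])[0].astype(int)
overlay(f,[(circ(x,y,z+.003,.054),G),(circ(x,y,z-.023,.054),G)],(v-30,v+65,u-50,u+50),'o3.png',7,1.8)
```

```text
pos [0.6331 0.1856 0.163 ] yaw -61.83 w 0.0535 F [ 0.4  0.  -0.9] clk 13.55
delta tool [ 0.2367 -0.0011  0.0528] norm 0.243
turn [ 0.04 -0.13  0.21] j7 -1.68
delta in turned frame [ 0.2368 -0.002   0.0522]
```

View pics/o3.png

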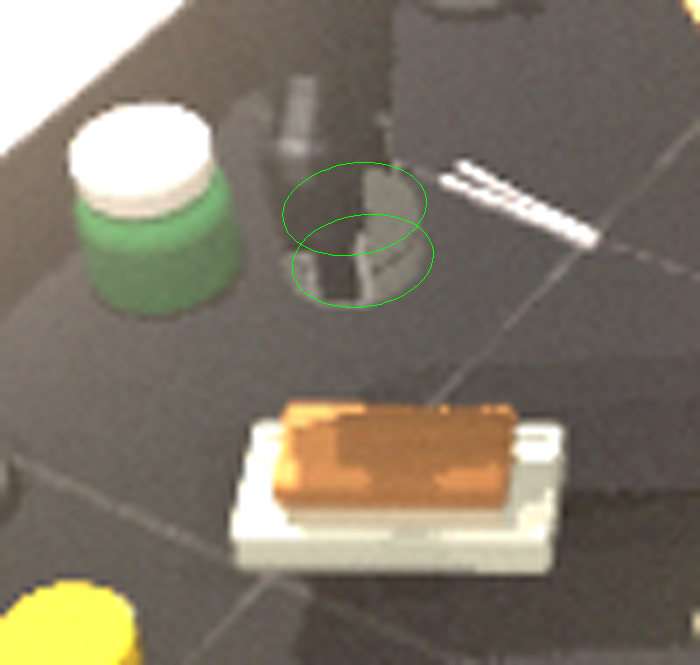

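jog_arm --motion '[[0.5,[0.0339,0,0.0075],[0,0,0]],[0.5,[0.0339,0,0.0075],[0,0,0]],[0.5,[0.0339,0,0.0075],[0,0,0]],[0.5,[0.0339,0,0.0075],[0,0,0]],[0.5,[0.0339,0,0.0075],[0,0,0]],[0.5,[0.0339,0,0.0075],[0,0,0]],[0.5,[0.0339,0,0.0075],[0,0,0]],[0.5,[0,0,0],[0,0,0]],[0.5,[0,0,0],[0,0,0]],[0.5,[0,0,0],[0,0,0]]]'

```text
clock: 14.38
tcp_pos: [0.4499, 0.0281, 0.1646]
orientation: [-0.489, 1.947, -1.947]
contact_force: [1.3, 0.1, -0.3]
grip_width: 0.0533
```

jog_arm --motion '[[0.5,[0,0.03,0],[0,0,0]],[0.5,[0,0.03,0],[0,0,0]],[0.5,[0,0.025,0],[0,0,0]],[0.5,[0,0.015,0],[0,0,0]],[0.5,[0,0,0],[0,0,0]],[0.5,[0,0,0],[0,0,0]],[0.5,[0,0,0],[0,0,0]],[0.5,[0,0,0],[0,0,0]]]'

```text
clock: 15.05
tcp_pos: [0.4507, 0.0283, 0.0658]
orientation: [-0.487, 1.946, -1.946]
contact_force: [0.5, 0.3, -1.3]
grip_width: 0.0532
```

Run:
```python
from h import *
goto(.4485,.027,.026,118.3)
```

```text
pos [0.4507 0.0283 0.0658] yaw -61.81 w 0.0532 F [ 0.5  0.3 -1.3] clk 15.05
delta tool [0.0026 0.0398 0.0001] norm 0.04
turn [-0.02 -0.11 -0.07] j7 -1.57
delta in turned frame [0.0025 0.0398 0.0001]
```

jog_arm --motion '[[0.5,[0.0025,0.015,0],[0,0,0]],[0.5,[0,0.015,0],[0,0,0]],[0.5,[0,0.005,0],[0,0,0]],[0.5,[0,0,0],[0,0,0]],[0.5,[0,0,0],[0,0,0]],[0.5,[0,0,0],[0,0,0]],[0.5,[0,0.002,0],[0,0,0]],[0.5,[0,0.0015,0],[0,0,0]],[0.5,[0,0,0],[0,0,0]],[0.5,[0,0,0],[0,0,0]]]'

```text
clock: 15.88
tcp_pos: [0.4472, 0.0265, 0.0263]
orientation: [-0.489, 1.947, -1.947]
contact_force: [-0.4, -0.1, -0.4]
grip_width: 0.053
```

Run:
```python
from ov import *
f=cam('side')
goto(.4485,.027,.0258,118.3)
G=(0,255,0)
x,y=.4493+.0014,.0274+.0008
overlay(f,[(circ(x,y,.007,.084),(0,0,255)),(circ(x,y,.003,.054),G)],(160,235,205,300),'o4.png',7,1.8)
```

```text
pos [0.4472 0.0266 0.0263] yaw -61.83 w 0.0531 F [-0.2 -0.1  0.4] clk 15.93
delta tool [-0.0014  0.0005  0.0002] norm 0.001
turn [ 0.02 -0.13  0.06] j7 -1.63
delta in turned frame [-0.0014  0.0005  0.0003]
```

View pics/o4.png

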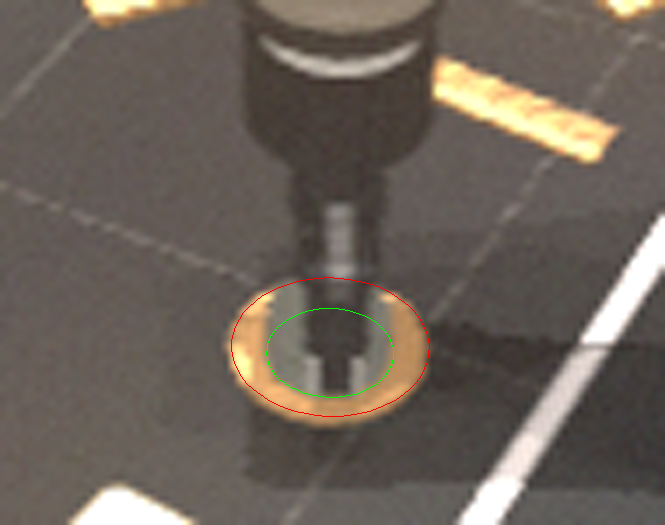

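Well centred; lower the last fraction and release.

jog_arm --motion '[[0.5,[-0.001,0.0006,0],[0,0,0]],[0.5,[0,0.0005,0],[0,0,0]],[0.5,[0,0,0],[0,0,0]],[0.5,[0,0,0],[0,0,0]]]'

```text
clock: 16.27
tcp_pos: [0.4478, 0.0269, 0.0257]
orientation: [-0.49, 1.947, -1.948]
contact_force: [-3.3, -0.8, 11.6]
grip_width: 0.0535
```

jog_arm --motion '[[0.63,[0,-0.0003,0],[0,0,0]],[0.66,[0,0,0],[0,0,0]],[0.72,[0,0,0],[0,0,0]],[0.8,[0,0,0],[0,0,0]],[0.8,[0,0,0],[0,0,0]],[0.8,[0,0,0],[0,0,0]]]'

```text
clock: 16.77
tcp_pos: [0.448, 0.0271, 0.0253]
orientation: [-0.49, 1.947, -1.947]
contact_force: [0.3, 0.3, 0.1]
grip_width: 0.0682
```

jog_arm --motion '[[0.8,[0,-0.01,0],[0,0,0]],[0.8,[0,-0.02,0],[0,0,0]],[0.8,[0,-0.035,0],[0,0,0]],[0.8,[0,-0.035,0],[0,0,0]],[0.8,[0,-0.03,0],[0,0,0]],[0.9,[0,0,0],[0,0,0]],[0.9,[0,0,0],[0,0,0]],[0.9,[0,0,0],[0,0,0]],[0.9,[0,0,0],[0,0,0]]]'

```text
clock: 17.52
tcp_pos: [0.4472, 0.0268, 0.1546]
orientation: [-0.492, 1.948, -1.947]
contact_force: [-0.6, -0.7, 0.3]
grip_width: 0.0764
```

Run:
```python
from ov import *
f=cam('side');t=cam('top','t5.png')
goto(.632,.186,.155,118.3)
G=(0,255,0)
x,y=.4493+.0014,.0274+.0008
overlay(f,[(circ(x,y,.007,.084),(0,0,255)),(circ(x,y,.029,.054),G)],(165,235,205,300),'o5.png',7,1.5)
B=(255,0,0)
overlay(f,[(rect(.6315+.0014,.186+.0008,.02,.128,.066,28.3),(0,0,255)),(rect(.6315+.0014,.186+.0008,.042,.096,.048,28.3),G)],(190,245,130,210),'o6.png',9,1.6)
```

```text
pos [0.4473 0.027  0.1544] yaw -61.82 w 0.0769 F [-1.   0.8 -0. ] clk 17.62
delta tool [-0.2379 -0.0013 -0.0529] norm 0.244
turn [ 0.08 -0.12  0.19] j7 -1.45
delta in turned frame [-0.238  -0.0006 -0.0524]
```

View pics/o5.png

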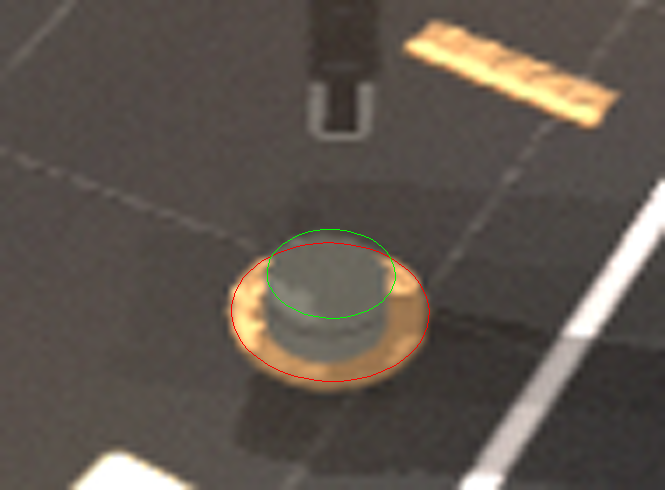

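View pics/o6.png

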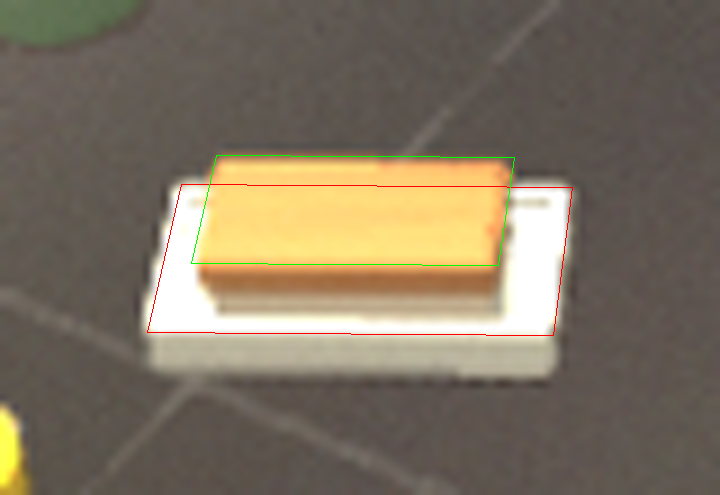

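View pics/t5.png

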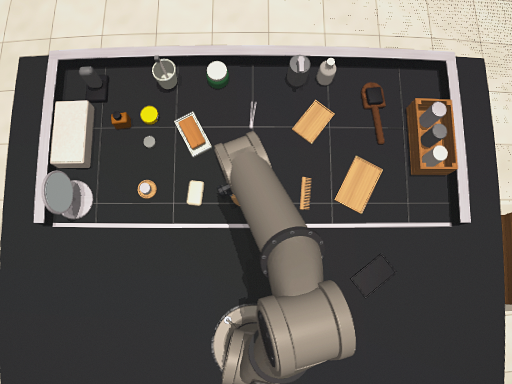

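Run:
```python
from h import *
f=dict(np.load('top.npz'));hsv=cv2.cvtColor(f['image'],cv2.COLOR_RGB2HSV)
m=cv2.inRange(hsv,(5,70,110),(22,220,255));mm=0*m;mm[105:160,170:215]=m[105:160,170:215]
for c,P,rr in measure(f,mm,.042): print(np.round(rr[0],1),np.round(rr[1],1),rr[2])
m=cv2.inRange(hsv,(0,0,150),(180,60,255));mm=0*m;mm[105:165,165:220]=m[105:165,165:220]
for c,P,rr in measure(f,mm,.02): print('tray',np.round(rr[0],1),np.round(rr[1],1),rr[2])
f=dict(np.load('side.npz'));hsv=cv2.cvtColor(f['image'],cv2.COLOR_RGB2HSV)
m=cv2.inRange(hsv,(8,70,170),(25,220,255));mm=0*m;mm[200:222,145:195]=m[200:222,145:195]
for c,P,rr in measure(f,mm,.042): print('side',np.round(rr[0],1),np.round(rr[1],1),rr[2])
```

```text
[628.8 183. ] [94.5 48.2] 28.091510772705078
tray [630.  182.8] [128.9  66.2] 28.262067794799805
side [632.7 189.7] [93.5 43.9] 28.77425193786621
```

jog_arm --motion '[[1,[-0.0339,0,-0.0077],[0,0,0]],[1,[-0.0339,0,-0.0077],[0,0,0]],[1,[-0.0339,0,-0.0077],[0,0,0]],[1,[-0.0339,0,-0.0077],[0,0,0]],[1,[-0.0339,0,-0.0077],[0,0,0]],[1,[-0.0339,0,-0.0077],[0,0,0]],[1,[-0.0339,0,-0.0077],[0,0,0]],[1,[0,0,0],[0,0,0]],[1,[0,0,0],[0,0,0]],[1,[0,0,0],[0,0,0]]]'

```text
clock: 18.45
tcp_pos: [0.631, 0.1863, 0.1535]
orientation: [-0.493, 1.947, -1.948]
contact_force: [-0.6, -0.6, -0.4]
grip_width: 0.0855
```

jog_arm --motion '[[1,[0,0.03,0],[0,0,0]],[1,[0,0.03,0],[0,0,0]],[1,[0,0.025,0],[0,0,0]],[1,[0,0,0],[0,0,0]],[1,[0,0,0],[0,0,0]],[1,[0,0,0],[0,0,0]],[1,[0,0,0],[0,0,0]]]'

```text
clock: 19.03
tcp_pos: [0.633, 0.1868, 0.0723]
orientation: [-0.486, 1.946, -1.946]
contact_force: [0.9, 0.8, 1.1]
grip_width: 0.0851
```

Run:
```python
from h import *
goto(.631,.187,.040,118.3)
```

```text
pos [0.633  0.1868 0.0723] yaw -61.86 w 0.0851 F [0.9 0.8 1.1] clk 19.03
delta tool [ 0.0017  0.0323 -0.0011] norm 0.032
turn [-0.02 -0.16 -0.11] j7 -1.74
delta in turned frame [ 0.0016  0.0323 -0.0011]
```

jog_arm --motion '[[1,[0.0007,0.012,-0.001],[0,-0.15,0]],[1,[0,0.012,0],[0,0,0]],[1,[0,0.0065,0],[0,0,0]],[1,[0,0,0],[0,0,0]],[1,[0,0,0],[0,0,0]],[1,[0,0,0],[0,0,0]]]'

```text
clock: 19.53
tcp_pos: [0.6307, 0.1872, 0.0396]
orientation: [-0.492, 1.945, -1.945]
contact_force: [-0.7, 0.7, 0.4]
grip_width: 0.0854
```

jog_arm --motion '[[0.8,[0,0,0],[0,0,0]],[0.7,[0,0,0],[0,0,0]],[0.62,[0,0,0],[0,0,0]],[0.58,[0,0,0],[0,0,0]],[0.54,[0,0,0],[0,0,0]],[0.5,[0,0,0],[0,0,0]],[0.4,[0,0,0],[0,0,0]],[0.4,[0,0,0],[0,0,0]],[0.4,[0,0,0],[0,0,0]]]' --force 35

```text
clock: 20.28
tcp_pos: [0.6311, 0.1872, 0.0401]
orientation: [-0.491, 1.945, -1.945]
contact_force: [-0.2, -1.3, 5.4]
grip_width: 0.0468
```

jog_arm --motion '[[0.4,[0,-0.004,0],[0,0,0]],[0.4,[0,-0.012,0],[0,0,0]],[0.4,[0,-0.03,0],[0,0,0]],[0.4,[0,-0.03,0],[0,0,0]],[0.4,[0,-0.03,0],[0,0,0]],[0.4,[0,-0.02,0],[0,0,0]],[0.4,[0,0,0],[0,0,0]],[0.4,[0,0,0],[0,0,0]],[0.4,[0,0,0],[0,0,0]],[0.4,[0,0,0],[0,0,0]]]'

```text
clock: 21.12
tcp_pos: [0.6298, 0.1867, 0.1642]
orientation: [-0.495, 1.946, -1.947]
contact_force: [-0.2, -0.1, 0.0]
grip_width: 0.0475
```

Run:
```python
from ov import *
f=cam('side')
o=r.get_obs();p=o['tcp_pos'];x,y,z=p+[.0014,.0008,0]
G=(0,255,0)
u,v=proj(f,[p])[0].astype(int)
overlay(f,[(rect(x,y,z+.002,.096,.048,28.3),G)],(v-30,v+65,u-50,u+50),'o7.png',7,1.8)
print('short dish long axis -38 -> tool z yaw 52')
goto(.677,-.1865,.165,52)
```

```text
short dish long axis -38 -> tool z yaw 52
pos [0.6299 0.1867 0.1641] yaw -61.68 w 0.0472 F [-0.8 -0.6 -1.4] clk 21.17
delta tool [ 0.1356 -0.0007  0.3509] norm 0.376
turn [-0.09 66.32  0.23] j7 -1.69
delta in turned frame [-0.2669 -0.0009  0.2651]
```

View pics/o7.png

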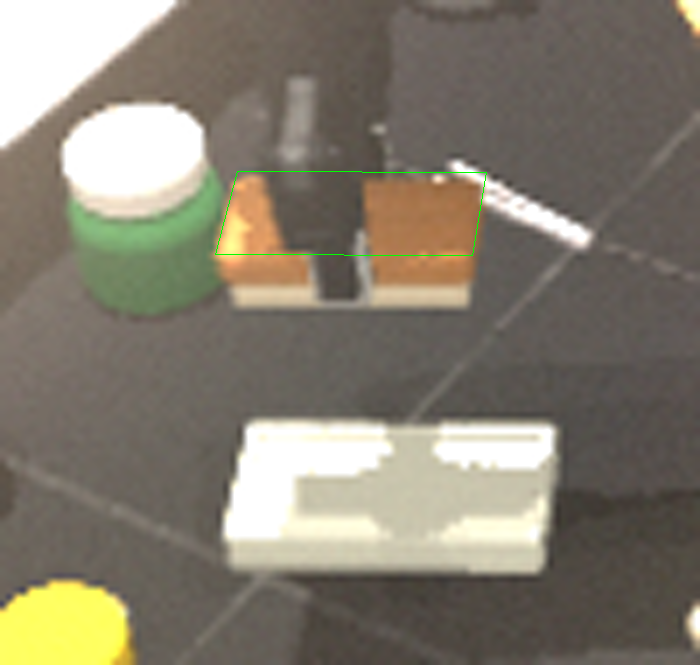

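jog_arm --motion '[[0.4,[0.0136,0,0.0351],[0,0,0]],[0.4,[0.0136,0,0.0351],[0,0,0]],[0.4,[0.0136,0,0.0351],[0,0,0]],[0.4,[0.0136,0,0.0351],[0,0,0]],[0.4,[0.0136,0,0.0351],[0,0,0]],[0.4,[0.0136,0,0.0351],[0,0,0]],[0.4,[0.0136,0,0.0351],[0,0,0]],[0.4,[0.0136,0,0.0351],[0,0,0]],[0.4,[0.0136,0,0.0351],[0,0,0]],[0.4,[0.0136,0,0.0351],[0,0,0]]]'

```text
clock: 22.0
tcp_pos: [0.6769, -0.1881, 0.1643]
orientation: [-0.494, 1.947, -1.945]
contact_force: [1.6, 0.1, -0.6]
grip_width: 0.0474
```

jog_arm --motion '[[0.4,[0,0,0],[0,6.6,0]],[0.4,[0,0,0],[0,6.6,0]],[0.4,[0,0,0],[0,6.6,0]],[0.4,[0,0,0],[0,6.6,0]],[0.4,[0,0,0],[0,6.6,0]],[0.4,[0,0,0],[0,6.6,0]],[0.4,[0,0,0],[0,6.6,0]],[0.4,[0,0,0],[0,6.6,0]],[0.4,[0,0,0],[0,6.6,0]],[0.4,[0,0,0],[0,6.6,0]]]'

```text
clock: 22.83
tcp_pos: [0.6769, -0.1861, 0.1642]
orientation: [-0.63, -1.837, 1.839]
contact_force: [0.2, -0.0, -1.0]
grip_width: 0.047
```

jog_arm --motion '[[0.4,[0,0,0],[0,0,0]],[0.4,[0,0,0],[0,0,0]],[0.4,[0,0,0],[0,0,0]],[0.4,[0,0,0],[0,0,0]]]'

```text
clock: 23.17
tcp_pos: [0.6774, -0.1863, 0.1652]
orientation: [-0.625, -1.843, 1.844]
contact_force: [-0.2, 0.6, 0.7]
grip_width: 0.0473
```

Run:
```python
from h import *
goto(.677,-.1865,.07,52)
```

```text
pos [ 0.6774 -0.1863  0.1652] yaw -127.55 w 0.0473 F [-0.2  0.6  0.7] clk 23.17
delta tool [0.0001 0.0952 0.0003] norm 0.095
turn [-0.06  0.45  0.08] j7 -2.11
delta in turned frame [0.0002 0.0952 0.0004]
```

jog_arm --motion '[[0.4,[0,0.03,0],[0,0.45,0]],[0.4,[0,0.035,0],[0,0,0]],[0.4,[0,0.03,0],[0,0,0]],[0.4,[0,0.02,0],[0,0,0]],[0.4,[0,0,0],[0,0,0]],[0.4,[0,0,0],[0,0,0]],[0.4,[0,0,0],[0,0,0]],[0.4,[0,0,0],[0,0,0]]]'

```text
clock: 23.83
tcp_pos: [0.679, -0.1868, 0.053]
orientation: [-0.638, -1.839, 1.839]
contact_force: [-0.1, 0.1, -0.9]
grip_width: 0.0471
```

Run:
```python
from ov import *
f=cam('side')
goto(.677,-.1865,.029,52)
o=r.get_obs();p=o['tcp_pos'];x,y,z=p+[.0014,.0008,0]
G=(0,255,0)
overlay(f,[(rect(.6784,-.1857,.007,.124,.076,-38),(0,0,255)),(rect(x,y,z+.002,.096,.048,-38),G),(rect(x,y,z-.026,.088,.040,-38),G)],(105,175,180,265),'o8.png',8,1.6)
```

```text
pos [ 0.679  -0.1868  0.053 ] yaw -128.12 w 0.0472 F [ 0.2  0.1 -0.2] clk 23.88
delta tool [0.0018 0.024  0.001 ] norm 0.024
turn [ 0.04 -0.12 -0.14] j7 -2.14
delta in turned frame [0.0017 0.024  0.001 ]
```

View pics/o8.png

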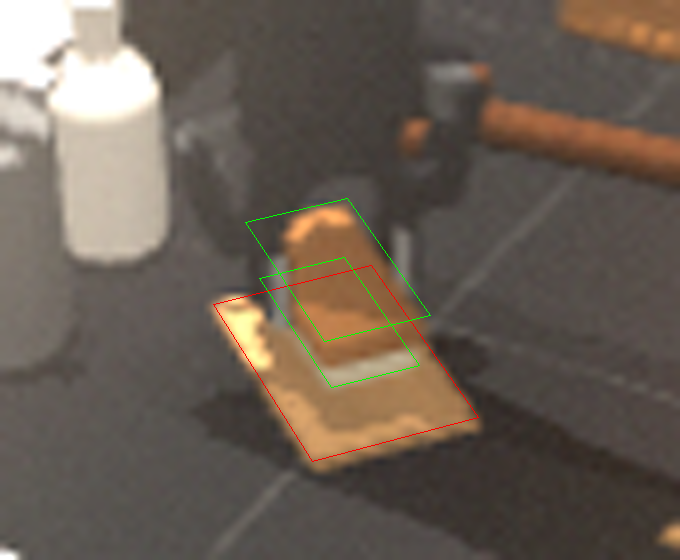

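jog_arm --motion '[[0.4,[0.001,0.01,0.0005],[0,0,0]],[0.4,[0,0.0105,0],[0,0,0]],[0.4,[0,0,0],[0,0,0]],[0.4,[0,0,0],[0,0,0]],[0.4,[0,0,0],[0,0,0]],[0.4,[0,0.002,0],[0,0,0]],[0.4,[0,0.0008,0],[0,0,0]],[0.4,[0,0,0],[0,0,0]],[0.4,[0,0,0],[0,0,0]]]'

```text
clock: 24.63
tcp_pos: [0.6762, -0.1861, 0.0289]
orientation: [-0.634, -1.836, 1.838]
contact_force: [-5.0, 1.9, 11.7]
grip_width: 0.0471
```

jog_arm --motion '[[0.57,[0,-0.0003,0],[0,0,0]],[0.6,[0,0,0],[0,0,0]],[0.66,[0,0,0],[0,0,0]],[0.75,[0,0,0],[0,0,0]],[0.75,[0,0,0],[0,0,0]],[0.75,[0,0,0],[0,0,0]]]'

```text
clock: 25.13
tcp_pos: [0.6762, -0.1862, 0.0274]
orientation: [-0.634, -1.837, 1.838]
contact_force: [0.2, -0.1, -0.2]
grip_width: 0.0636
```

jog_arm --motion '[[0.75,[0,-0.01,0],[0,0,0]],[0.75,[0,-0.02,0],[0,0,0]],[0.75,[0,-0.035,0],[0,0,0]],[0.75,[0,-0.035,0],[0,0,0]],[0.75,[0,-0.03,0],[0,0,0]],[0.9,[0,0,0],[0,0,0]],[0.9,[0,0,0],[0,0,0]],[0.9,[0,0,0],[0,0,0]],[0.9,[0,0,0],[0,0,0]]]'

```text
clock: 25.88
tcp_pos: [0.6755, -0.1859, 0.1564]
orientation: [-0.631, -1.836, 1.838]
contact_force: [0.4, 0.4, -0.2]
grip_width: 0.0768
```

Run:
```python
from ov import *
f=cam('side');t=cam('top')
goto(.6315,.1865,.155,118.3)
G=(0,255,0);x,y=.6784,-.1857
overlay(f,[(rect(x,y,.007,.124,.076,-38),(0,0,255)),(rect(x,y,.031,.096,.048,-38),G)],(105,175,180,265),'o9.png',8,1.6)
hsv=cv2.cvtColor(t['image'],cv2.COLOR_RGB2HSV)
m=cv2.inRange(hsv,(0,0,150),(180,60,255));mm=0*m;mm[105:165,165:220]=m[105:165,165:220]
for c,P,rr in measure(t,mm,.02): print('tray',np.round(rr[0],1),np.round(rr[1],1),rr[2])
```

```text
pos [ 0.6756 -0.1859  0.1561] yaw -128.12 w 0.0771 F [ 0.2 -0.1  0.5] clk 25.98
delta tool [ 0.2646  0.0014 -0.2658] norm 0.375
turn [ -0.   -66.42   0.24] j7 -2.12
delta in turned frame [-0.1377  0.0011 -0.3488]
tray [630.  182.8] [128.9  66.2] 28.262067794799805
```

View pics/o9.png

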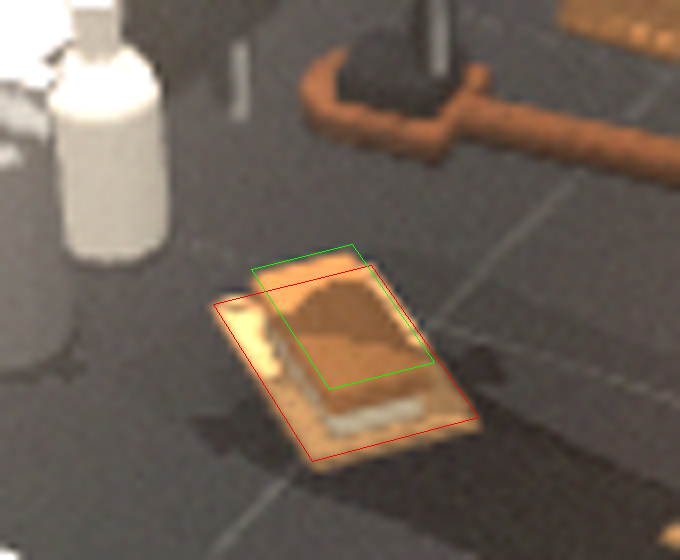

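jog_arm --motion '[[1,[0,0,0],[0,-6.64,0]],[1,[0,0,0],[0,-6.64,0]],[1,[0,0,0],[0,-6.64,0]],[1,[0,0,0],[0,-6.64,0]],[1,[0,0,0],[0,-6.64,0]],[1,[0,0,0],[0,-6.64,0]],[1,[0,0,0],[0,-6.64,0]],[1,[0,0,0],[0,-6.64,0]],[1,[0,0,0],[0,-6.64,0]],[1,[0,0,0],[0,-6.64,0.2]]]'

```text
clock: 26.82
tcp_pos: [0.6761, -0.1859, 0.1564]
orientation: [-0.494, 1.943, -1.94]
contact_force: [0.2, -0.8, 0.7]
grip_width: 0.0853
```

jog_arm --motion '[[1,[-0.0138,0,-0.0349],[0,0,0]],[1,[-0.0138,0,-0.0349],[0,0,0]],[1,[-0.0138,0,-0.0349],[0,0,0]],[1,[-0.0138,0,-0.0349],[0,0,0]],[1,[-0.0138,0,-0.0349],[0,0,0]],[1,[-0.0138,0,-0.0349],[0,0,0]],[1,[-0.0138,0,-0.0349],[0,0,0]],[1,[-0.0138,0,-0.0349],[0,0,0]],[1,[-0.0138,0,-0.0349],[0,0,0]],[1,[-0.0138,0,-0.0349],[0,0,0]]]'

```text
clock: 27.65
tcp_pos: [0.6319, 0.1881, 0.157]
orientation: [-0.489, 1.946, -1.945]
contact_force: [1.0, 0.6, -1.2]
grip_width: 0.0854
```

jog_arm --motion '[[1,[0,0,0],[0,0,0]],[1,[0,0.02,0],[0,0,0]],[1,[0,0.035,0],[0,0,0]],[1,[0,0.025,0],[0,0,0]],[1,[0,0.01,0],[0,0,0]],[1,[0,0,0],[0,0,0]],[1,[0,0,0],[0,0,0]],[1,[0,0,0],[0,0,0]],[1,[0,0,0],[0,0,0]]]'

```text
clock: 28.4
tcp_pos: [0.6342, 0.1872, 0.07]
orientation: [-0.484, 1.945, -1.942]
contact_force: [-0.0, -0.0, -1.0]
grip_width: 0.0856
```

Run:
```python
from ov import *
goto(.6315,.1863,.025,118.3)
f=cam('side')
o=r.get_obs();p=o['tcp_pos'];M=R.from_rotvec(o['orientation']).as_matrix()
W=pts(f);T=(W-p)@M
s=(np.abs(T[...,0])<.03)&(np.abs(T[...,2])<.06)&(T[...,1]>-.03)&(T[...,1]<.035)&(W[...,2]>.03)
print('tip y',np.sort(T[s][:,1])[-8:].round(4))
x,y=.6329,.1871
overlay(f,[(rect(x,y,.02,.128,.066,28.3),(0,0,255))],(180,245,130,210),'o10.png',9,1.6)
```

```text
pos [0.6342 0.1872 0.07  ] yaw -61.75 w 0.0856 F [-0. -0. -1.] clk 28.4
delta tool [ 0.003   0.0449 -0.0005] norm 0.045
turn [-0.01 -0.05 -0.31] j7 -1.74
delta in turned frame [ 0.0028  0.045  -0.0005]
tip y [0.003  0.0032 0.0038 0.0039 0.0048 0.0054 0.0072 0.0076]
```

View pics/o10.png

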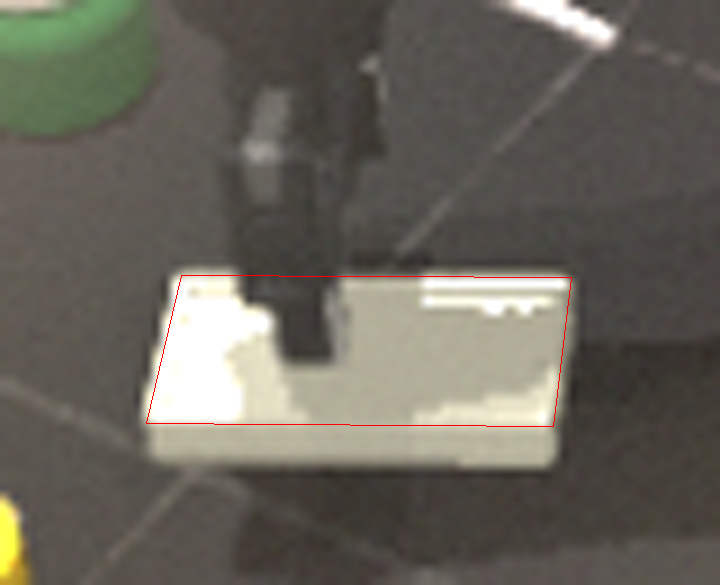

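jog_arm --motion '[[1,[0.0012,0.015,-0.0003],[0,0,-0.2]],[1,[0,0.015,0],[0,0,0]],[1,[0,0.012,0],[0,0,0]],[1,[0,0.006,0],[0,0,0]],[1,[0,0,0],[0,0,0]],[1,[0,0,0],[0,0,0]],[1,[0,0,0],[0,0,0]]]'

```text
clock: 29.03
tcp_pos: [0.632, 0.1867, 0.0202]
orientation: [-0.491, 1.946, -1.946]
contact_force: [-0.4, 0.9, -0.0]
grip_width: 0.0851
```

Run:
```python
from ov import *
goto(.6315,.1863,.0195,118.3)
```

```text
pos [0.632  0.1867 0.0202] yaw -61.73 w 0.0851 F [-0.4  0.9 -0. ] clk 29.03
delta tool [0.0006 0.0007 0.0001] norm 0.001
turn [ 0.01 -0.03  0.04] j7 -1.76
delta in turned frame [0.0006 0.0007 0.0001]
```

jog_arm --motion '[[0.9,[0,0,0],[0,0,0]],[0.84,[0,0,0],[0,0,0]],[0.8,[0,0,0],[0,0,0]],[0.77,[0,0,0],[0,0,0]],[0.74,[0,0,0],[0,0,0]],[0.7,[0,0,0],[0,0,0]],[0.6,[0,0,0],[0,0,0]],[0.6,[0,0,0],[0,0,0]],[0.6,[0,0,0],[0,0,0]]]' --force 60

```text
clock: 29.78
tcp_pos: [0.6324, 0.186, 0.0212]
orientation: [-0.489, 1.945, -1.947]
contact_force: [-1.2, -1.3, 7.5]
grip_width: 0.0641
```

jog_arm --motion '[[0.6,[0,-0.002,0],[0,0,0]],[0.6,[0,-0.008,0],[0,0,0]],[0.6,[0,-0.02,0],[0,0,0]],[0.6,[0,-0.03,0],[0,0,0]],[0.6,[0,-0.03,0],[0,0,0]],[0.6,[0,-0.03,0],[0,0,0]],[0.6,[0,0,0],[0,0,0]],[0.6,[0,0,0],[0,0,0]],[0.6,[0,0,0],[0,0,0]],[0.6,[0,0,0],[0,0,0]]]'

```text
clock: 30.62
tcp_pos: [0.6306, 0.1859, 0.1383]
orientation: [-0.495, 1.946, -1.948]
contact_force: [-0.6, -0.1, -2.0]
grip_width: 0.0643
```

Run:
```python
from ov import *
f=cam('side')
o=r.get_obs();p=o['tcp_pos'];x,y,z=p+[.0014,.0008,0]
u,v=proj(f,[p])[0].astype(int)
overlay(f,[(rect(x,y,z,.128,.066,28.3),(0,255,0)),(rect(x,y,z-.02,.128,.066,28.3),(0,255,0))],(v-35,v+45,u-50,u+50),'o11.png',7,1.8)
goto(.4768,-.3215,.14,62.5)
```

```text
pos [0.6307 0.1859 0.1381] yaw -61.73 w 0.0643 F [-0.7 -0.9 -1.7] clk 30.67
delta tool [ 0.3759 -0.0004  0.374 ] norm 0.53
turn [-0.09 55.77  0.26] j7 -1.7
delta in turned frame [-0.0978 -0.0019  0.5211]
```

View pics/o11.png

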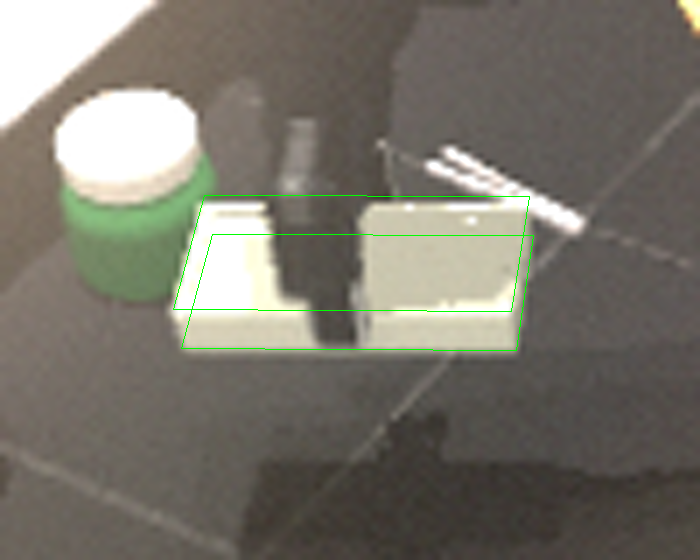

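Run:
```python
from ov import *
acc=[]
for i in range(2): f=cam('side');acc.append(pts(f))
o=r.get_obs();p=o['tcp_pos'];M=R.from_rotvec(o['orientation']).as_matrix()
W=np.mean(acc,0);T=(W-p)@M*1000
hsv=cv2.cvtColor(f['image'],cv2.COLOR_RGB2HSV)
s=(np.abs(T[...,0])<14)&(T[...,2]<-34)&(T[...,2]>-60)&(T[...,1]>-20)&(T[...,1]<30)
ii=np.argwhere(s)
for v in sorted(set(ii[:,0])):
    k=ii[ii[:,0]==v]; print(v,[(tuple(T[a,b].round().astype(int)),int(hsv[a,b,2])) for a,b in k])
```

```text
191 [((np.int64(8), np.int64(-18), np.int64(-34)), 65)]
192 [((np.int64(9), np.int64(-16), np.int64(-37)), 75)]
193 [((np.int64(6), np.int64(-15), np.int64(-39)), 93), ((np.int64(9), np.int64(-15), np.int64(-39)), 90)]
194 [((np.int64(5), np.int64(-10), np.int64(-37)), 90), ((np.int64(9), np.int64(-12), np.int64(-40)), 92)]
195 [((np.int64(-13), np.int64(-9), np.int64(-40)), 102), ((np.int64(-8), np.int64(-15), np.int64(-47)), 61), ((np.int64(-6), np.int64(-14), np.int64(-45)), 46), ((np.int64(-4), np.int64(-13), np.int64(-44)), 45), ((np.int64(0), np.int64(-16), np.int64(-47)), 44), ((np.int64(2), np.int64(-16), np.int64(-48)), 46), ((np.int64(5), np.int64(-16), np.int64(-48)), 43), ((np.int64(6), np.int64(-9), np.int64(-40)), 76), ((np.int64(8), np.int64(-8), np.int64(-38)), 90)]
196 [((np.int64(-13), np.int64(-5), np.int64(-40)), 114), ((np.int64(-8), np.int64(-13), np.int64(-48)), 65), ((np.int64(-6), np.int64(-12), np.int64(-47)), 47), ((np.int64(-3), np.int64(-12), np.int64(-47)), 44), ((np.int64(-1), np.int64(-12), np.int64(-47)), 44), ((np.int64(2), np.int64(-11), np.int64(-4
[... 1797 characters left out ...]
t64(-3), np.int64(3), np.int64(-46)), 48), ((np.int64(-1), np.int64(4), np.int64(-45)), 47), ((np.int64(3), np.int64(2), np.int64(-47)), 46), ((np.int64(5), np.int64(4), np.int64(-46)), 54), ((np.int64(6), np.int64(7), np.int64(-42)), 91), ((np.int64(9), np.int64(9), np.int64(-40)), 98), ((np.int64(11), np.int64(12), np.int64(-37)), 112)]
201 [((np.int64(-10), np.int64(12), np.int64(-41)), 91), ((np.int64(-8), np.int64(12), np.int64(-40)), 72), ((np.int64(-5), np.int64(11), np.int64(-42)), 68), ((np.int64(-2), np.int64(12), np.int64(-41)), 68), ((np.int64(1), np.int64(11), np.int64(-41)), 68), ((np.int64(3), np.int64(11), np.int64(-41)), 69), ((np.int64(5), np.int64(13), np.int64(-40)), 93)]
```

jog_arm --motion '[[0.6,[0.0269,0,0.0267],[0,0,0]],[0.6,[0.0269,0,0.0267],[0,0,0]],[0.6,[0.0269,0,0.0267],[0,0,0]],[0.6,[0.0269,0,0.0267],[0,0,0]],[0.6,[0.0269,0,0.0267],[0,0,0]],[0.6,[0.0269,0,0.0267],[0,0,0]],[0.6,[0.0269,0,0.0267],[0,0,0]],[0.6,[0.0269,0,0.0267],[0,0,0]],[0.6,[0.0269,0,0.0267],[0,0,0]],[0.6,[0.0269,0,0.0267],[0,0,0]]]'

```text
clock: 31.6
tcp_pos: [0.5203, -0.1776, 0.1398]
orientation: [-0.492, 1.946, -1.946]
contact_force: [0.4, 0.1, -2.1]
grip_width: 0.0641
```

jog_arm --motion '[[0.6,[0.0268,0,0.0267],[0,0,0]],[0.6,[0.0268,0,0.0267],[0,0,0]],[0.6,[0.0268,0,0.0267],[0,0,0]],[0.6,[0.0268,0,0.0267],[0,0,0]],[0.6,[0,0,0],[0,0,0]],[0.6,[0,0,0],[0,6.2,0]],[0.6,[0,0,0],[0,6.2,0]],[0.6,[0,0,0],[0,6.2,0]],[0.6,[0,0,0],[0,6.2,0]],[0.6,[0,0,0],[0,6.2,0]]]'

```text
clock: 32.43
tcp_pos: [0.4774, -0.3204, 0.1398]
orientation: [-0.056, -2.194, 2.193]
contact_force: [-0.2, 0.3, -1.7]
grip_width: 0.0645
```

jog_arm --motion '[[0.6,[0,0,0],[0,6.2,0]],[0.6,[0,0,0],[0,6.2,0]],[0.6,[0,0,0],[0,6.2,0]],[0.6,[0,0,0],[0,6.2,0]],[0.6,[0,0,0],[0,0,0]],[0.6,[0,0,0],[0,0,0]],[0.6,[0,0,0],[0,0,0]],[0.6,[0,0,0],[0,0,0]]]'

```text
clock: 33.1
tcp_pos: [0.4775, -0.3208, 0.1402]
orientation: [-0.475, -1.954, 1.955]
contact_force: [0.7, 0.2, -2.0]
grip_width: 0.0644
```

Run:
```python
from ov import *
f=cam('side')
goto(.4768,-.3215,.065,62.5)
```

```text
pos [ 0.4775 -0.3209  0.1403] yaw -117.44 w 0.0643 F [-0.1  0.7 -2.4] clk 33.15
delta tool [0.0003 0.0753 0.0008] norm 0.075
turn [-0.04  0.06  0.05] j7 -1.65
delta in turned frame [0.0003 0.0753 0.0009]
```

jog_arm --motion '[[0.6,[0,0.03,0],[0,0,0]],[0.6,[0,0.03,0],[0,0,0]],[0.6,[0,0.025,0],[0,0,0]],[0.6,[0,0.01,0],[0,0,0]],[0.6,[0,0,0],[0,0,0]],[0.6,[0,0,0],[0,0,0]],[0.6,[0,0,0],[0,0,0]],[0.6,[0,0,0],[0,0,0]]]'

```text
clock: 33.82
tcp_pos: [0.4786, -0.3217, 0.0471]
orientation: [-0.481, -1.952, 1.956]
contact_force: [-0.3, -0.2, -1.4]
grip_width: 0.064
```

Run:
```python
from ov import *
f=cam('side')
goto(.4768,-.3215,.0242,62.5)
o=r.get_obs();p=o['tcp_pos'];x,y,z=p+[.0014,.0008,0]
overlay(f,[(rect(.4782,-.3207,.007,.156,.094,-27.5),(0,0,255)),(rect(x,y,z-.021,.128,.066,-27.5),(0,255,0)),(rect(x,y,z-.001,.128,.066,-27.5),(0,255,0))],(105,180,240,335),'o12.png',8,1.6)
```

```text
pos [ 0.4785 -0.3216  0.047 ] yaw -117.53 w 0.0646 F [-0.5  0.6 -2.9] clk 33.87
delta tool [0.0016 0.0228 0.0007] norm 0.023
turn [-0.06 -0.03 -0.12] j7 -1.68
delta in turned frame [0.0015 0.0228 0.0007]
```

View pics/o12.png

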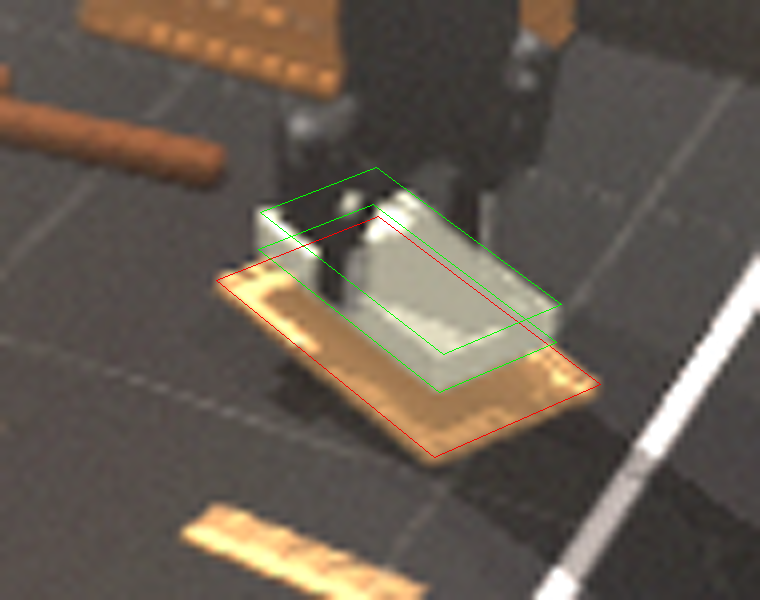

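jog_arm --motion '[[0.6,[0.001,0.01,0.0005],[0,0,-0.1]],[0.6,[0,0.0095,0],[0,0,0]],[0.6,[0,0,0],[0,0,0]],[0.6,[0,0,0],[0,0,0]],[0.6,[0,0,0],[0,0,0]],[0.6,[0,0.0015,0],[0,0,0]],[0.6,[0,0,0],[0,0,0]],[0.6,[0,0,0],[0,0,0]]]'

```text
clock: 34.53
tcp_pos: [0.4762, -0.3209, 0.0244]
orientation: [-0.476, -1.952, 1.952]
contact_force: [0.2, 0.1, -1.2]
grip_width: 0.0645
```

jog_arm --motion '[[0.6,[0,0.0005,0],[0,0,0]],[0.6,[0,0.0004,0],[0,0,0]],[0.6,[0,0,0],[0,0,0]],[0.6,[0,0,0],[0,0,0]]]'

```text
clock: 34.87
tcp_pos: [0.4763, -0.3209, 0.0242]
orientation: [-0.476, -1.952, 1.953]
contact_force: [-1.5, 1.0, 5.7]
grip_width: 0.0644
```

Contact made; release gently and lift.

jog_arm --motion '[[0.76,[0,0,0],[0,0,0]],[0.79,[0,0,0],[0,0,0]],[0.84,[0,0,0],[0,0,0]],[0.9,[0,0,0],[0,0,0]],[0.92,[0,0,0],[0,0,0]],[0.92,[0,0,0],[0,0,0]],[0.92,[0,0,0],[0,0,0]]]'

```text
clock: 35.45
tcp_pos: [0.4763, -0.321, 0.0235]
orientation: [-0.476, -1.952, 1.953]
contact_force: [-0.5, -0.3, -0.7]
grip_width: 0.0787
```

jog_arm --motion '[[0.92,[0,-0.01,0],[0,0,0]],[0.92,[0,-0.02,0],[0,0,0]],[0.92,[0,-0.035,0],[0,0,0]],[0.92,[0,-0.035,0],[0,0,0]],[0.92,[0,-0.035,0],[0,0,0]],[0.92,[0,-0.035,0],[0,0,0]],[0.92,[0,0,0],[0,0,0]],[0.92,[0,0,0],[0,0,0]]]'

```text
clock: 36.12
tcp_pos: [0.478, -0.3217, 0.1966]
orientation: [-0.482, -1.952, 1.956]
contact_force: [-0.9, -0.7, -0.0]
grip_width: 0.0786
```

Run:
```python
from h import *
goto(.2,-.6,.25)
```

```text
pos [ 0.478  -0.3217  0.1966] yaw -117.54 w 0.0786 F [-0.9 -0.7 -0. ] clk 36.12
delta tool [ 0.1177 -0.0533  0.3753] norm 0.397
```

Move clear of the top view.

jog_arm --motion '[[0.92,[0.0118,-0.0053,0.0375],[0,0,0]],[0.92,[0.0118,-0.0053,0.0375],[0,0,0]],[0.92,[0.0118,-0.0053,0.0375],[0,0,0]],[0.92,[0.0118,-0.0053,0.0375],[0,0,0]],[0.92,[0.0118,-0.0053,0.0375],[0,0,0]],[0.92,[0.0118,-0.0053,0.0375],[0,0,0]],[0.92,[0.0118,-0.0053,0.0375],[0,0,0]],[0.92,[0.0118,-0.0053,0.0375],[0,0,0]],[0.92,[0.0118,-0.0053,0.0375],[0,0,0]],[0.92,[0.0118,-0.0053,0.0375],[0,0,0]]]'

```text
clock: 36.95
tcp_pos: [0.1969, -0.5992, 0.246]
orientation: [-0.474, -1.954, 1.95]
contact_force: [0.6, -0.4, -0.0]
grip_width: 0.0786
```

jog_arm --motion '[[0.92,[0,0,0],[0,0,0]],[0.92,[0,0,0],[0,0,0]],[0.92,[0,0,0],[0,0,0]]]'

```text
clock: 37.2
tcp_pos: [0.1989, -0.598, 0.2457]
orientation: [-0.475, -1.954, 1.949]
contact_force: [0.1, -0.4, -0.3]
grip_width: 0.0782
```

Run:
```python
from ov import *
f=cam('top','tend.png');s=cam('side','send.png')
# top frame: tx offset from true = -(1.5,3.2)mm
G=(0,255,0);Rd=(0,0,255)
tiles=[]
for i,(x,y,zt,kind) in enumerate([(.4627,.3245,.031,'jar'),(.4493,.0274,.029,'case'),(.677,-.1865,.031,'brush'),(.4768,-.3215,.023,'tray')]):
    x-=.0015;y-=.0032
    c={'jar':[(circ(x,y,.007,.058),Rd),(circ(x,y,zt,.032),G)],'case':[(circ(x,y,.007,.084),Rd),(circ(x,y,zt,.054),G)],
     'brush':[(rect(x,y,.007,.124,.076,-38),Rd),(rect(x,y,zt,.096,.048,-38),G)],'tray':[(rect(x,y,.007,.156,.094,-27.5),Rd),(rect(x,y,zt,.128,.066,-27.5),G)]}[kind]
    u,v=proj(f,[[x,y,0]])[0].astype(int)
    overlay(f,c,(v-33,v+33,u-44,u+44),'tt.png',4.5,1.3); tiles.append(cv2.imread('pics/tt.png'))
cv2.imwrite('pics/o13.png',np.vstack([np.hstack(tiles[:2]),np.hstack(tiles[2:])]))
```

```text
(no output)
```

View pics/o13.png

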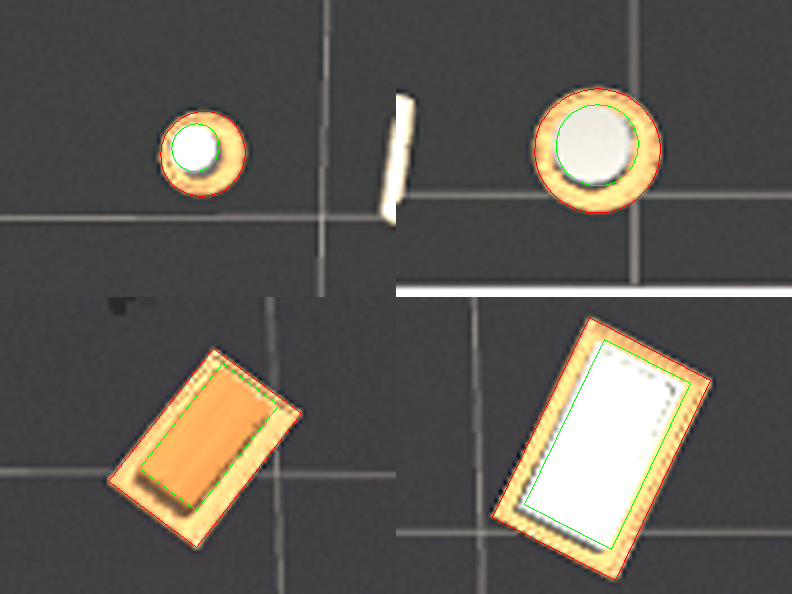

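View pics/send.png

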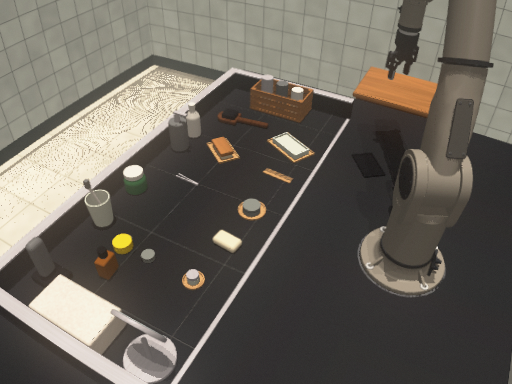

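View pics/tend.png

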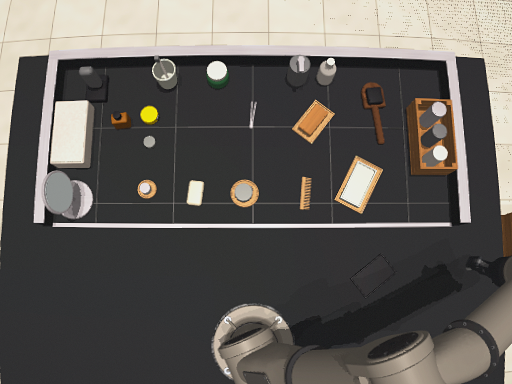

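All four sit within 1–2 mm of their dishes' middles, upright; the bottle and hairbrush are at their starting pixels.

Run:
```python
from h import *
o=r.get_obs();print(o['clock'],abs(o['qvel']).max())
a=cv2.imread('pics/top0.png').astype(int);b=cv2.imread('pics/tend.png').astype(int)
d=abs(a-b).max(2)
print('hairbrush diff',d[78:148,358:390].mean(),'bottle',d[105:132,105:135].mean(),'bg',d[200:215,380:440].mean())
print(r.hand_in())
```

```text
37.3 0.00859523166005399
hairbrush diff 1.4915178571428571 bottle 1.6222222222222222 bg 1.3588888888888888
the job is handed in; nothing more can be done
None
```

The job is handed in at 37.3 s of the 128 s allowed. I took the stack apart from the top: cream jar to the small round dish, travel case to the wide round one, nail brush to the short rectangular one, soap tray to the long one. Each was lowered until it touched and then released.

**Final checks:** In the last top and side pictures all four stand upright inside their rims, within about 1–2 mm of the middle. The perfume bottle and hairbrush differ from the first picture only by image noise. The gripper was clear of everything.

**Disagreements and forces:**
- **Cameras:** the two disagreed by about 3 to 5 mm. I settled this with the gripper's known position seen by the side camera, so the "within 1–2 mm" figure depends on that correction.
- **Nail brush:** it looked about 2 mm off in the side view, but the later top view showed it centred.
- **Contact forces:** the case and the brush touched down with about 12 N at the wrist, the jar and the tray with about 6 N.

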